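# Line up the straightedge on two pins and weight it down

## Robot

A 6-joint arm with a two-finger parallel gripper is mounted at the origin on a cart in front of the work surface, level with it; the furniture and walls round the work are solid. World frame = base frame: x ahead of the robot, y to its left, z up, the work surface at z = 0. Lengths are in m, angles in rad, forces in N, time in s.
With the tool pointing down it reaches from about 0.35 to 0.85 m from the base axis. Payload 8.1 kg.
Tool frame: the origin (TCP) lies at the very end of the fingers, on their centre line; the grasp point (between the pads) lies 19 mm behind it; z points along the fingers, x is the direction in which the jaws open and shut, and the axes are right-handed (so a half turn about z gives the same grasp; the last joint's range is limited). The gripper opens to 93 mm and grips with 3 to 60 N. Pads are 15 mm wide; open, the fingers measure 128 mm over their backs; the gripper's body (75 mm by 188 mm) begins 65 mm behind the grasp point.
Start: joints at [-1.412, 0.13, 1.488, -0, 1.523, -0.085], TCP at [0.145, -0.582, 0.19] pointing down, gripper open.
Joint ranges: [-2.96, 2.96], [-0.89, 2.26], [0.02, 2.5], [-1.34, 4.48], [0, 2.73], [-2.66, 2.66]. Speed limits (rad/s): [2.39, 2.39, 2.79, 3.14, 3.14, 3.14].

## Interface

Orientations are given as [roll, pitch, yaw] about the fixed x, y, z axes, in that order (R = Rz(yaw) Ry(pitch) Rx(roll)).
In Python, from cell import * gives the robot as it stands.
- The arm moves only by the shell command python3 -m inch 'ROWS'. ROWS is JSON, a list of rows, each an object with "rotation": the turn, a rotation vector about the tool's x, y, z in rad, a list of three; "linear": the shift along the tool's x, y, z in mm, a list of three; "fingers": the gripper command: -1 is shut, 1 is fully open, values between are in proportion. A call has 1 to 12 rows; each row shifts and turns the commanded pose from where the row before left it, along the tool's axes as they then stand; what a row does not reach is not made up. A row lasts 1/10 s, in which the tool goes at most 50 mm and 8.59 degrees, less where a joint would pass 70% of its speed; a pose out of reach is approached as far as the arm can. A call is refused whole if a number of a shift passes 50 or a number of a turn 0.15, either way. A call with a gripper value outside its range is refused whole. The fingers move at their own pace and stop on an object; the grip force is fixed at half the most. Time passes only in rows, so rows that do not move let the fingers close. It gives the time, the measured TCP pose, the force and the opening at its end, in the units of the state.
- get_obs(): the state, without advancing time (a new reading comes with each control period).
- snapshot(name): name is "scene" or "top" or "wrist"; returns (picture, depth): 480x640x3 uint8, blue, green, red; 480x640 float32, m along the optical axis (not along the pixel's ray), 0 where there is no reading.
- camera_model(name): a dict with "fovy" (degrees; the focal length in pixels is half the picture's height over the tangent of half this angle, whatever the lens; pixels are square), "cx", "cy" (the principal point, pixels), "R" (3x3) and "t" (3): a world point X has camera coordinates R X + t; the wrist camera has in their place "hand_eye" (4x4, takes a point from camera to tool coordinates, whose origin is the TCP and whose axes are the tool frame's). Camera axes: x right, y down, z forward; pixel columns grow to the right and rows downward; lengths in m; the calibration is good to about 2 mm. The wrist camera is an equidistant fisheye: a pixel r from the principal point sees the ray r / f radians off the axis. A picture is of the moment at which its call begins: read the wrist's pose just before it. camera_model takes no time and is no camera call.
- close_job(): hands the job in, once; it reports no verdict.
The state is a dict: "time": time; "joint_positions": joint angles; "dq": joint speeds; "joint_torque": joint torques, N m; "position": TCP position; "tcp_rot": TCP orientation; "contact_force": force on the tool from outside, world axes, zero at the start; "ft_torque": the same for the moment, N m; "finger_gap": finger opening in m.
Only numpy, scipy, OpenCV 4.12 (cv2) and the standard library are available. Lean on these libraries where they do the work, as an engineer would, in place of code of your own. Each camera call takes 0.05 s, during which the arm holds its last target.

## Task

Slide the straightedge gently across the layout plate until its graduated edge touches both red-topped pins at once, from the robot's side of the pins. Then take the gauge block (the small pale metal block) from the bench and set it gently, flat, on the dark pad at the end of the straightedge, so that it holds it down with the edge still touching both pins. Leave everything else on the bench where it is.

Things in the scene. Friction and masses are not known exactly. Their poses are not given: they have to be found in the camera images.
- straightedge_grip (a point): loose aluminium straightedge (0.28 kg): flat bar 40 mm wide (its x), 320 mm long (y), 6 mm thick, lying on the layout plate, with a blue grip rib on its middle, 16 mm wide (x), 80 mm long (y), rising 28 mm above the bar's top. The point: middle of the bar, 20 mm above its underside, so half-way up the rib. It slides with ordinary friction and swings freely when pushed
- straightedge_edge (a point): middle of the straightedge's graduated long edge, 20 mm along its +x from its middle, 3 mm above its underside; +x points away from the robot, to the pins. A pin touches the edge when the pin's centre is 6 mm in front of it along +x; axes as the straightedge
- straightedge_pad (a point): centre of the dark pad (36 x 42 mm, flush) on the bar's top face, 130 mm along +y (to the robot's left) from the straightedge's middle; axes as the straightedge
- pin_left: left one of the two brass marker pins with red tops, fixed magnetically to the layout plate: upright cylinder 12 mm in diameter, 11 mm high; origin at the centre of its foot, on the plate's top
- pin_right: right one (smaller y) of the two brass marker pins, the same size and origin
- layout_plate: dark steel layout plate, fixed, 180 mm (x) by 400 mm (y), 8 mm thick, on the bench top; origin at the centre of its underside
- weight_centre (a point): pale grey metal gauge block, loose, 0.26 kg, 36 x 36 mm and 30 mm high, standing on the bench at one side of the plate, left or right; the point is its centre, 15 mm above its underside
- tin_centre (a point): flat round screw tin with a green lid, 66 mm across, 22 mm high, loose on the bench at the other side (bystander); the point is half-way up
- strip_centre (a point): white terminal strip, 20 x 61 x 21 mm, loose on the bench (bystander); the point is 6 mm above its underside
- marker_centre (a point): black felt marker, 17 mm thick, 138 mm long (its y), lying loose on the bench (bystander); the point is its centre
There are look-alikes about, which are no part of the job. Of the things like the part that bears weight_centre, leave any that is green or yellow; of the rest the larger one is meant.

How it is judged:
On the way:
1. the straightedge lies flat on the plate with its graduated edge against both pins (gap under 2 mm), the gauge block not yet on it (x of pin_left in the frame of straightedge_grip between 0.022 and 0.028 m and y of pin_left in the frame of straightedge_grip between -0.155 and 0.155 m and x of pin_right in the frame of straightedge_grip between 0.022 and 0.028 m and y of pin_right in the frame of straightedge_grip between -0.155 and 0.155 m and angle between straightedge_grip's own z axis and vertical below 0.03 rad and z of pin_left in the frame of straightedge_grip between -0.023 and -0.017 m and distance between weight_centre and straightedge_pad above 0.05 m), for 0.2 s.
At the end, for the whole second after the job is handed in: The straightedge lies flat on the plate, its graduated edge within 2 mm of touching both pins, both pins within its length; the gauge block stands flat on the pad, its centre within 13 mm of the pad's centre; both are at rest and released (x of pin_left in the frame of straightedge_grip between 0.022 and 0.028 m and y of pin_left in the frame of straightedge_grip between -0.155 and 0.155 m and x of pin_right in the frame of straightedge_grip between 0.022 and 0.028 m and y of pin_right in the frame of straightedge_grip between -0.155 and 0.155 m and angle between straightedge_grip's own z axis and vertical below 0.03 rad and z of pin_left in the frame of straightedge_grip between -0.023 and -0.017 m and linear speed of each of straightedge, weight below 0.02 m/s and horizontal distance between weight_centre and straightedge_pad below 0.013 m and z of weight_centre in the frame of straightedge_pad between 0.012 and 0.018 m and angle between weight_centre's own z axis and vertical below 0.06 rad).
It fails at once if the straightedge is rammed against a pin (over 45 N) (contact force between straightedge and pin_left above 45 N or contact force between straightedge and pin_right above 45 N).
It fails at once if the gauge block is dropped or slammed on the straightedge (over 35 N) (contact force between weight and straightedge above 35 N).
It fails at once if the screw tin is moved more than 20 mm (distance of tin_centre from where it was at the start of the episode above 0.02 m).
It fails at once if the terminal strip is moved more than 20 mm (distance of strip_centre from where it was at the start of the episode above 0.02 m).
It fails at once if the black marker is moved more than 20 mm (distance of marker_centre from where it was at the start of the episode above 0.02 m).
It also fails if it takes over 64 s, if anything falls off the work surface, if the arm or the gripper's body presses on something with over 40 N, if the wrist force passes 120 N, or if a joint passes its speed limit or range.

## Working session

There is one attempt and no reset: what is moved stays moved. The work goes in short steps, Python scripts to look and compute and a shell command to move; the robot and the scene stay as the last step left them, time stands still between calls to the robot, and variables do not carry over. Pictures are saved under pics/ and viewed, and the job is handed in when it is done.

```bash
ls; mkdir -p pics
python3 - <<'E'
from cell import *
import cv2,numpy as np
o=get_obs();print(o)
for n in("scene","top","wrist"):
    p,d=snapshot(n);cv2.imwrite(f"pics/{n}0.png",p);np.save(f"pics/{n}0.npy",d);print(n,camera_model(n))
E
```

```text
pics
{'time': 0.0, 'joint_positions': array([-1.41241074e+00,  1.31176983e-01,  1.48926658e+00, -1.24248746e-05,
        1.52300093e+00, -8.54142642e-02]), 'dq': array([-0.0002182 , -0.00096024, -0.00074815, -0.0013244 ,  0.00088646,
        0.00115204]), 'joint_torque': array([-1.27796618e-03, -5.59857130e+01, -4.91752195e+01,  7.68499472e-02,
        3.57962621e-02, -1.35132364e-04]), 'position': array([ 0.14474508, -0.58163791,  0.18878503]), 'tcp_rot': array([-3.14144704e+00,  1.84613875e-03, -1.32699574e+00]), 'contact_force': array([-0.50030544,  0.81907501, -0.21685125]), 'ft_torque': array([-0.01343988,  0.01324634, -0.000999  ]), 'finger_gap': 0.09324160103229175}
scene {'fovy': 54.46017584511706, 'cx': 322.0693409499204, 'cy': 246.63591671993143, 'R': array([[-0.7912994 , -0.61122074,  0.01595228],
       [-0.30173596,  0.36767599, -0.87964184],
       [ 0.53179007, -0.70087344, -0.47536907]]), 't': array([0.4060737 , 0.19173456, 1.008002  ])}
top {'fovy': 55.59880313003877, 'cx': 323.377364738513, 'cy': 232.6392671521976, 'R': array([[-0.01830401, -0.99966044,  0.01854621],
       [-0.99618076,  0.01665011, -0.08571268],
       [ 0.08537478, -0.02004427, -0.99614727]]), 't': array([0.02216956, 0.50290439, 1.07688245])}
wrist {'fovy': 65.70646984690485, 'cx': 321.28542346111664, 'cy': 239.15586336331657, 'hand_eye': array([[ 9.99999549e-01,  8.22707921e-04, -4.74660275e-04,
         5.53090764e-04],
       [-6.63394325e-04,  9.62621162e-01,  2.70850619e-01,
        -7.45943222e-02],
       [ 6.79748975e-04, -2.70850182e-01,  9.62621274e-01,
        -1.95004422e-01],
       [ 0.00000000e+00,  0.00000000e+00,  0.00000000e+00,
         1.00000000e+00]])}
```

View pics/scene0.png

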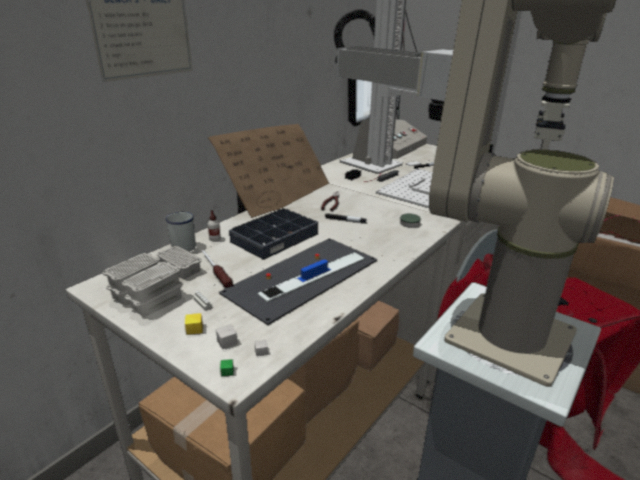

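View pics/top0.png

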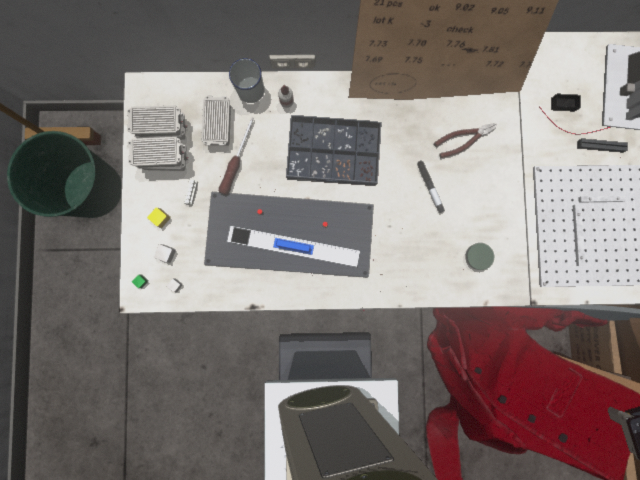

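Cube-like candidates in the top view are yellow (157,217), large pale (164,254), green (139,281) and small pale (176,285). Green and yellow are excluded, and of the rest the larger one at (164,254) is meant. I'll enlarge to confirm.

Run:
```python
import cv2
p=cv2.imread("pics/top0.png")
cv2.imwrite("pics/c1.png",cv2.resize(p[200:300,120:220],None,fx=6,fy=6,interpolation=cv2.INTER_CUBIC))
cv2.imwrite("pics/c2.png",cv2.resize(p[185:285,200:390],None,fx=4.2,fy=4.2,interpolation=cv2.INTER_CUBIC))
```

```text
(no output)
```

View pics/c1.png

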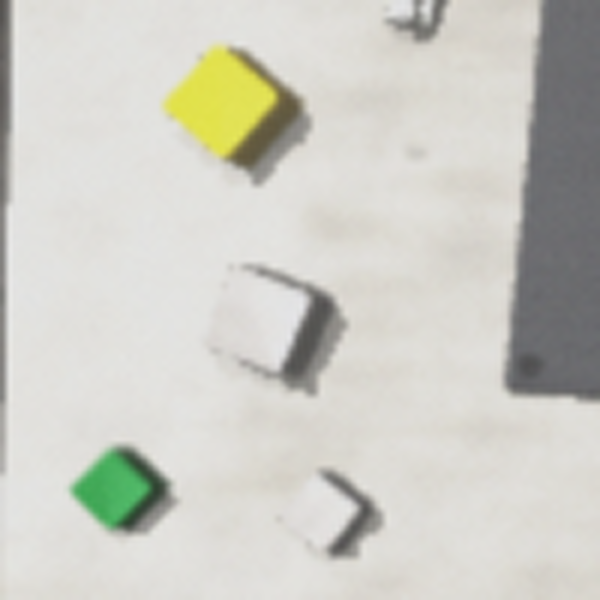

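View pics/c2.png

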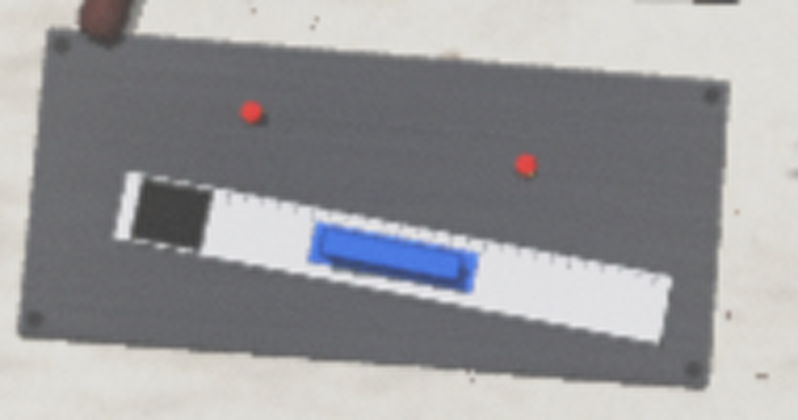

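The large pale cube at about (163,253) is confirmed. In the crop, the pins are at (251,112) and (526,166), and the bar corners at (130,172), (671,277), (659,343) and (114,239). Next I'll convert these to world positions.

```bash
cat > h.py <<'E'
import numpy as np,cv2
from cell import *
def ray(n,u,v,z,pose=None):
    m=camera_model(n);f=240/np.tan(np.radians(m["fovy"])/2)
    x,y=(u-m["cx"]),(v-m["cy"])
    if n=="wrist":
        r=np.hypot(x,y);th=r/f
        d=np.array([np.sin(th)*x/r,np.sin(th)*y/r,np.cos(th)])
        from scipy.spatial.transform import Rotation as Ro
        p,rpy=pose;R=Ro.from_euler('xyz',rpy).as_matrix();H=m["hand_eye"]
        c=R@H[:3,3]+p;d=R@H[:3,:3]@d
    else:
        R=np.array(m["R"]);c=-R.T@m["t"];d=R.T@np.array([x/f,y/f,1])
    return c+d*(z-c[2])/d[2]
E
python3 - <<'E'
from h import *
np.set_printoptions(precision=4,suppress=True)
def t(c,s,off,z): 
    return ray("top",(c[0]+.5)/s-.5+off[0],(c[1]+.5)/s-.5+off[1],z)
P=lambda c,z:t(c,4.2,(200,185),z)
L=P((251,112),.019);R=P((526,166),.019)
print("pins",L,R,np.linalg.norm(L-R), "pinline yaw",np.arctan2(-(L-R)[0],(L-R)[1]))
B=[P(c,.014) for c in((130,172),(671,277),(659,343),(114,239))]
for b in B:print(b)
print([np.linalg.norm(B[i]-B[(i+1)%4]) for i in range(4)],np.mean(B,0))
e=B[0]-B[1];print("yaw",np.arctan2(-e[0],e[1])); e=B[3]-B[2];print("yaw",np.arctan2(-e[0],e[1]))
rib=[P(c,.042) for c in((322,227),(467,258),(462,282),(318,250))];print("rib",np.mean(rib,0),rib)
print("pl",[P(c,.008) for c in((48,30),(727,82),(707,388),(20,338))])
W=[t(c,6,(120,200),.03) for c in((240,265),(313,290),(278,378),(207,345))]
print("W",W,np.mean(W,0),[np.linalg.norm(W[i]-W[(i+1)%4]) for i in range(4)])
for n,c in(("small",(325,513)),("green",(115,487)),("yel",(222,102))):print(n,t(c,6,(120,200),.025))
E
```

```text
pins [0.5579 0.1673 0.019 ] [0.524  0.0093 0.019 ] 0.16156919773711448 pinline yaw -0.21130191015516403
[0.5248 0.2378 0.014 ]
[ 0.4588 -0.0733  0.014 ]
[ 0.4209 -0.0654  0.014 ]
[0.4862 0.247  0.014 ]
[np.float64(0.3179797027300365), np.float64(0.03866835168196682), np.float64(0.3191351975376911), np.float64(0.03966088312701736)] [0.4727 0.0865 0.014 ]
yaw -0.2091751781752758
yaw -0.20610273655303846
rib [0.473  0.0859 0.042 ] [array([0.489 , 0.1252, 0.042 ]), array([0.4702, 0.044 , 0.042 ]), array([0.4568, 0.047 , 0.042 ]), array([0.4761, 0.1275, 0.042 ])]
pl [array([0.6095, 0.2865, 0.008 ]), array([ 0.5727, -0.1096,  0.008 ]), array([ 0.3945, -0.0931,  0.008 ]), array([0.4305, 0.302 , 0.008 ])]
W [array([0.4825, 0.4027, 0.03  ]), array([0.4721, 0.3739, 0.03  ]), array([0.4376, 0.3872, 0.03  ]), array([0.4511, 0.4152, 0.03  ])] [0.4608 0.3948 0.03  ] [np.float64(0.030610943613136377), np.float64(0.036986758242176544), np.float64(0.031053573276033537), np.float64(0.03380256738446384)]
small [0.3843 0.3699 0.025 ]
green [0.396  0.4522 0.025 ]
yel [0.5482 0.4123 0.025 ]
```

View pics/wrist0.png

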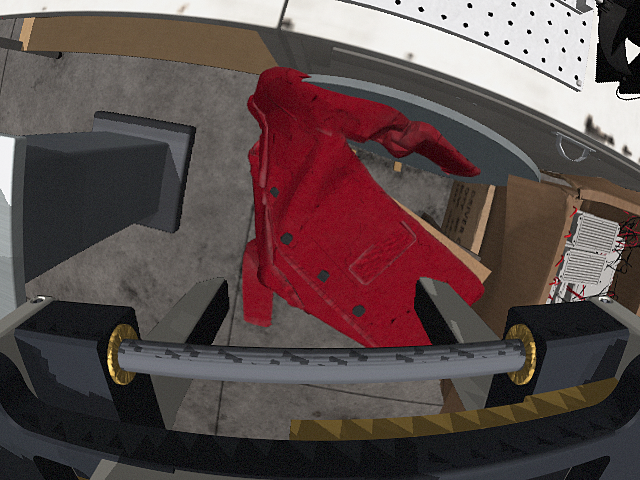

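```bash
cat >> h.py <<'E'
from scipy.spatial.transform import Rotation as Ro
def go(xyz,yaw):
    o=get_obs();R=Ro.from_euler('xyz',o["tcp_rot"]);T=Ro.from_euler('xyz',[np.pi,0,yaw])
    print("t",round(o["time"],2),"pos",o["position"].round(4),"rpy",o["tcp_rot"].round(4),"F",o["contact_force"].round(2),"gap",round(o["finger_gap"],4))
    print("d_tool mm",(R.inv().apply(np.array(xyz)-o["position"])*1000).round(2),"in goal axes",(T.inv().apply(np.array(xyz)-o["position"])*1000).round(2),"rotvec",(R.inv()*T).as_rotvec().round(4))
E
python3 -m inch '[{"rotation":[0,0,-0.14],"linear":[0,0,0],"fingers":0},{"rotation":[0,0,-0.14],"linear":[0,0,0],"fingers":0},{"rotation":[0,0,-0.14],"linear":[0,0,0],"fingers":0},{"rotation":[0,0,-0.14],"linear":[0,0,0],"fingers":0},{"rotation":[0,0,-0.14],"linear":[0,0,0],"fingers":0},{"rotation":[0,0,-0.14],"linear":[0,0,0],"fingers":0},{"rotation":[0,0,-0.14],"linear":[0,0,0],"fingers":0},{"rotation":[0,0,-0.14],"linear":[0,0,0],"fingers":0},{"rotation":[0,0,0],"linear":[0,0,0],"fingers":0},{"rotation":[0,0,0],"linear":[0,0,0],"fingers":0}]'
python3 -c "
from h import *
go([.473,.0865,.19],-.208)"
```

```text
time: 1.15
position: [0.1449, -0.5821, 0.1896]
tcp_rot: [-3.141, 0.0, -0.211]
contact_force: [0.3, -0.4, -0.1]
finger_gap: 0.0466
t 1.15 pos [ 0.1449 -0.5821  0.1896] rpy [-3.1412e+00  1.0000e-04 -2.1120e-01] F [ 0.32 -0.37 -0.11] gap 0.0466
d_tool mm [ 1.8069e+02 -7.2254e+02 -1.5000e-01] in goal axes [ 1.8300e+02 -7.2195e+02 -4.3000e-01] rotvec [-0.0004  0.0001 -0.0032]
```

```bash
python3 -m inch '[{"rotation":[0,0,0],"linear":[11,-43,0],"fingers":0},{"rotation":[0,0,0],"linear":[11,-43,0],"fingers":0},{"rotation":[0,0,0],"linear":[11,-43,0],"fingers":0},{"rotation":[0,0,0],"linear":[11,-43,0],"fingers":0},{"rotation":[0,0,0],"linear":[11,-43,0],"fingers":0},{"rotation":[0,0,0],"linear":[11,-43,0],"fingers":0},{"rotation":[0,0,0],"linear":[11,-43,0],"fingers":0},{"rotation":[0,0,0],"linear":[11,-43,0],"fingers":0},{"rotation":[0,0,0],"linear":[11,-43,0],"fingers":0},{"rotation":[0,0,0],"linear":[11,-43,0],"fingers":0},{"rotation":[0,0,0],"linear":[0,0,0],"fingers":0}]'
python3 -c "
from h import *
go([.473,.0865,.19],-.208)"
```

```text
time: 2.25
position: [0.3428, -0.1798, 0.1901]
tcp_rot: [-3.14, -0.001, -0.204]
contact_force: [0.1, -0.9, 0.3]
finger_gap: 0.0465
t 2.25 pos [ 0.3428 -0.1798  0.1901] rpy [-3.1402e+00 -1.3000e-03 -2.0430e-01] F [ 0.09 -0.89  0.3 ] gap 0.0465
d_tool mm [  73.48 -287.17    0.57] in goal axes [ 7.2420e+01 -2.8744e+02  7.0000e-02] rotvec [-0.0014 -0.0013  0.0037]
```

```bash
python3 -m inch '[{"rotation":[0,0,0],"linear":[10.4,-41,0],"fingers":0},{"rotation":[0,0,0],"linear":[10.4,-41,0],"fingers":0},{"rotation":[0,0,0],"linear":[10.4,-41,0],"fingers":0},{"rotation":[0,0,0],"linear":[10.4,-41,0],"fingers":0},{"rotation":[0,0,0],"linear":[10.4,-41,0],"fingers":0},{"rotation":[0,0,0],"linear":[10.4,-41,0],"fingers":0},{"rotation":[0,0,0],"linear":[10.4,-41,0],"fingers":0},{"rotation":[0,0,0],"linear":[0,0,0],"fingers":0},{"rotation":[0,0,0],"linear":[0,0,0],"fingers":0}]'
python3 -c "
from h import *
go([.473,.0865,.19],-.208)
o=get_obs();np.save('pics/pose1.npy',np.r_[o['position'],o['tcp_rot']])
p,d=snapshot('wrist');cv2.imwrite('pics/w1.png',p)"
```

```text
time: 3.15
position: [0.4711, 0.0818, 0.1894]
tcp_rot: [3.141, 0.001, -0.207]
contact_force: [-0.9, 0.4, -0.3]
finger_gap: 0.0464
t 3.15 pos [0.4711 0.0818 0.1894] rpy [ 3.1408e+00  1.0000e-03 -2.0750e-01] F [-0.92  0.39 -0.34] gap 0.0464
d_tool mm [ 0.93 -5.02 -0.59] in goal axes [ 0.93 -5.02 -0.58] rotvec [0.0008 0.001  0.0005]
```

View pics/w1.png

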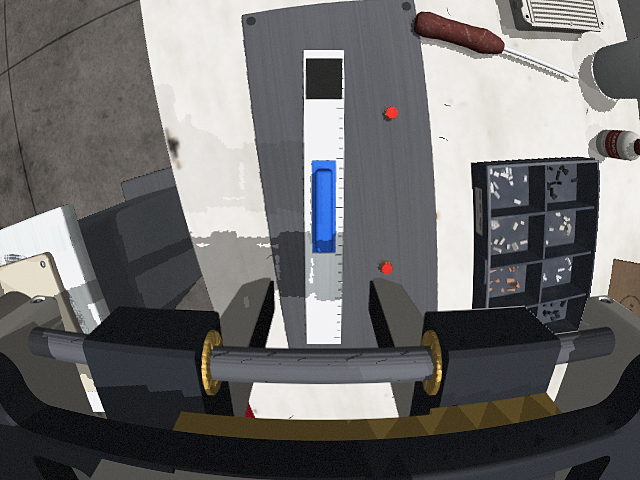

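The wrist view shows the straightedge, with the pins at about (391,113) and (387,268), the rib at (313–336, 161–253) and the bar ends at rows 50 and 344. I'll enlarge it.

Run:
```python
import cv2
p=cv2.imread("pics/w1.png")
a=cv2.resize(p[40:190,290:410],None,fx=4,fy=4,interpolation=cv2.INTER_CUBIC)
cv2.imwrite("pics/c3.png",a)
cv2.imwrite("pics/c4.png",cv2.resize(p[210:350,290:410],None,fx=4,fy=4,interpolation=cv2.INTER_CUBIC))
```

```text
(no output)
```

View pics/c3.png

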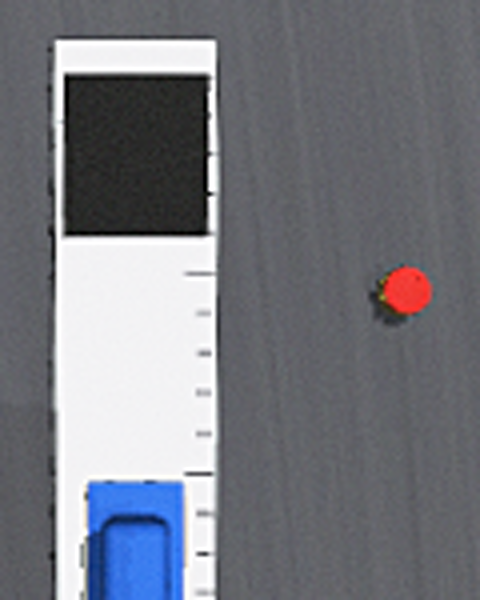

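View pics/c4.png

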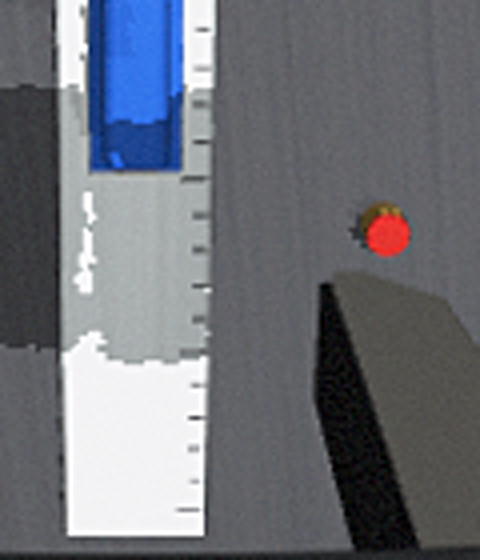

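Run:
```python
from h import *
np.set_printoptions(precision=4,suppress=True,linewidth=160)
q=np.load('pics/pose1.npy');pose=(q[:3],q[3:])
def W(c,off,z):return ray("wrist",(c[0]+.5)/4-.5+off[0],(c[1]+.5)/4-.5+off[1],z,pose)
a=(290,40);b=(290,210)
L=W((408,290),a,.019);Rr=W((387,235),b,.019)
B=[W((55,40),a,.014),W((216,40),a,.014),W((205,535),b,.014),W((68,535),b,.014)]
print(L,Rr,np.linalg.norm(L-Rr));print(np.array(B),np.mean(B,0),[np.linalg.norm(B[i]-B[(i+1)%4]) for i in range(4)])
e1=B[1]-B[2];e0=B[0]-B[3];y=np.arctan2(-e1[0],e1[1]);print(y,np.arctan2(-e0[0],e0[1]))
pl=L-Rr;print("pinline",np.arctan2(-pl[0],pl[1]))
for yy in(y,):
  x=np.array([np.cos(yy),np.sin(yy),0]);C=np.mean(B,0);v=np.array([-x[1],x[0],0])
  for p in(L,Rr):print("pin rel",(p-C)@x,(p-C)@v, "from edge",(p-B[1])@x)
pads=[W(c,a,.014) for c in((64,74),(209,74),(209,235),(64,235))];print("pad",np.mean(pads,0))
print("ribbase",[W(c,a,.014) for c in((88,482),(184,482))],[W(c,a,.042) for c in((103,515),(168,515))])
p,d=snapshot('wrist');print(d[205,300:350]);print(d[155:175,324])
```

```text
[0.5584 0.1664 0.019 ] [0.5254 0.0088 0.019 ] 0.1610263047369256
[[ 0.4869  0.2457  0.014 ]
 [ 0.5256  0.2376  0.014 ]
 [ 0.4608 -0.0744  0.014 ]
 [ 0.422  -0.0663  0.014 ]] [0.4738 0.0856 0.014 ] [np.float64(0.03952631829533697), np.float64(0.31871189764672575), np.float64(0.03965450036448181), np.float64(0.31864007463486377)]
-0.20450085284046238 -0.20490276023734336
pinline -0.2063335534012862
pin rel 0.06644979019893803 0.09622884528044598 from edge 0.04665462055721338
pin rel 0.06615467736514308 -0.06479718902967596 from edge 0.04635950772341843
pad [0.5004 0.2127 0.014 ]
ribbase [array([0.4717, 0.1345, 0.014 ]), array([0.495 , 0.1296, 0.014 ])] [array([0.4746, 0.1278, 0.042 ]), array([0.4892, 0.1248, 0.042 ])]
[0.3811 0.3797 0.3811 0.3803 0.3756 0.3746 0.3741 0.3757 0.3743 0.3746 0.3759 0.3739 0.3741 0.3722 0.3738 0.3484 0.349  0.3464 0.346  0.3464 0.3471 0.3475
 0.3461 0.3482 0.3477 0.3462 0.3467 0.3461 0.3467 0.3456 0.3483 0.3475 0.3477 0.3723 0.3735 0.3733 0.3745 0.3747 0.3741 0.3749 0.374  0.3752 0.3745 0.3735
 0.3797 0.3813 0.3812 0.3822 0.381  0.3805]
[0.3606 0.361  0.3618 0.3626 0.3618 0.3622 0.3617 0.3623 0.3632 0.3629 0.3629 0.3629 0.361  0.3499 0.3412 0.3391 0.34   0.3402 0.3376 0.338 ]
```

```bash
python3 -c "
from h import *
go([.4736,.0858,.021],-.206)"
```

```text
t 3.25 pos [0.4709 0.0807 0.1897] rpy [ 3.1409e+00  4.0000e-04 -2.0910e-01] F [-0.75 -0.74  0.62] gap 0.046
d_tool mm [  1.66  -5.7  168.67] in goal axes [  1.62  -5.58 168.67] rotvec [ 0.0007  0.0004 -0.0031]
```

```bash
python3 -m inch '[{"rotation":[0,0,-0.002],"linear":[1.5,-5,30],"fingers":0},{"rotation":[0,0,0],"linear":[0,0,40],"fingers":0},{"rotation":[0,0,0],"linear":[0,0,40],"fingers":0},{"rotation":[0,0,0],"linear":[0,0,30],"fingers":0},{"rotation":[0,0,0],"linear":[0,0,15],"fingers":0},{"rotation":[0,0,0],"linear":[0,0,0],"fingers":0},{"rotation":[0,0,0],"linear":[0,0,0],"fingers":0}]'
python3 -c "
from h import *
go([.4736,.0858,.021],-.206)
p,d=snapshot('wrist');cv2.imwrite('pics/w2.png',p);go([.4736,.0858,.021],-.206)"
```

```text
time: 3.95
position: [0.4738, 0.0853, 0.0355]
tcp_rot: [3.142, -0.0, -0.207]
contact_force: [0.1, 0.5, 0.8]
finger_gap: 0.0467
t 3.95 pos [0.4738 0.0853 0.0355] rpy [ 3.1415e+00 -4.0000e-04 -2.0720e-01] F [0.08 0.48 0.8 ] gap 0.0467
d_tool mm [-0.3  -0.41 14.52] in goal axes [-0.3  -0.41 14.52] rotvec [ 0.0001 -0.0004 -0.0012]
t 4.0 pos [0.4746 0.0856 0.0363] rpy [-3.1411e+00 -1.9000e-03 -2.0670e-01] F [0.48 0.42 0.11] gap 0.0465
d_tool mm [-1.03  0.05 15.28] in goal axes [-1.01  0.05 15.29] rotvec [-0.0004 -0.0019 -0.0007]
```

View pics/w2.png

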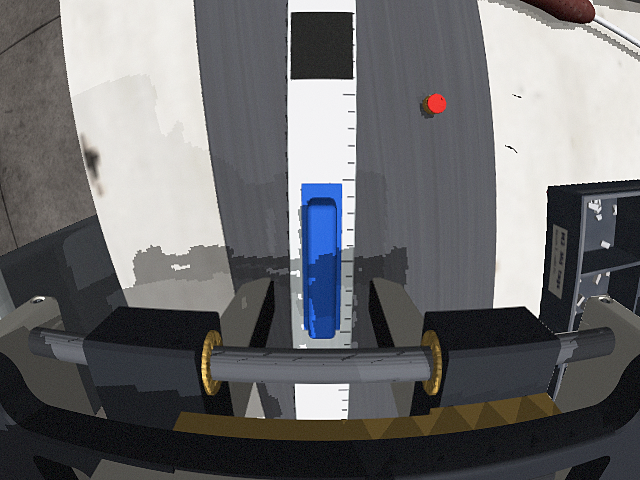

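The rib at (322,268) sits centred between the fingers, so I'll descend and close.

```bash
python3 -m inch '[{"rotation":[0,0,0],"linear":[0,0,10],"fingers":0},{"rotation":[0,0,0],"linear":[0,0,5],"fingers":0},{"rotation":[0,0,0],"linear":[0,0,0],"fingers":-0.3},{"rotation":[0,0,0],"linear":[0,0,0],"fingers":-0.5},{"rotation":[0,0,0],"linear":[0,0,0],"fingers":-1},{"rotation":[0,0,0],"linear":[0,0,0],"fingers":-1},{"rotation":[0,0,0],"linear":[0,0,0],"fingers":-1},{"rotation":[0,0,0],"linear":[0,0,0],"fingers":-1}]'
python3 -c "
from h import *
go([.4736,.0858,.021],-.206)"
```

```text
time: 4.8
position: [0.4737, 0.0865, 0.02]
tcp_rot: [-3.142, -0.0, -0.205]
contact_force: [0.6, -1.0, 0.1]
finger_gap: 0.0033
t 4.8 pos [0.4737 0.0865 0.02  ] rpy [-3.1415e+00 -3.0000e-04 -2.0490e-01] F [ 0.61 -0.98  0.12] gap 0.0033
d_tool mm [ 0.    0.69 -1.01] in goal axes [ 0.    0.69 -1.01] rotvec [-0.0001 -0.0003  0.0011]
```

The gap is 3.3 mm, not 16 mm, so I'll look.

```bash
python3 -c "
from h import *
for n in('wrist','scene'):
  p,d=snapshot(n);cv2.imwrite(f'pics/{n}3.png',p)
  if n=='scene':cv2.imwrite('pics/scene3.png',cv2.resize(p[200:340,200:400],None,fx=4,fy=4,interpolation=cv2.INTER_CUBIC))
  "
```

```text
(no output)
```

View pics/wrist3.png

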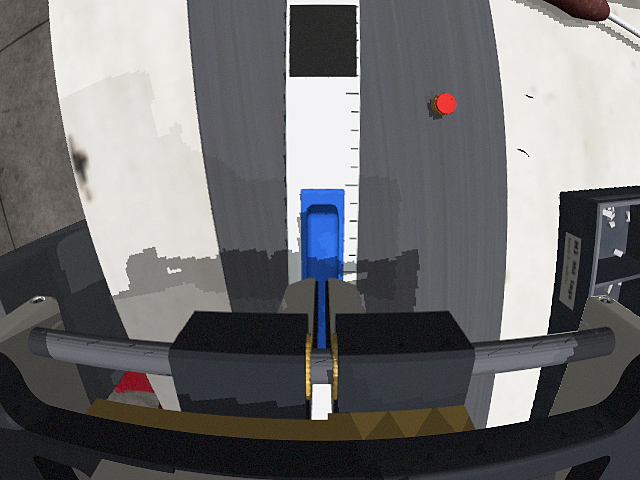

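View pics/scene3.png

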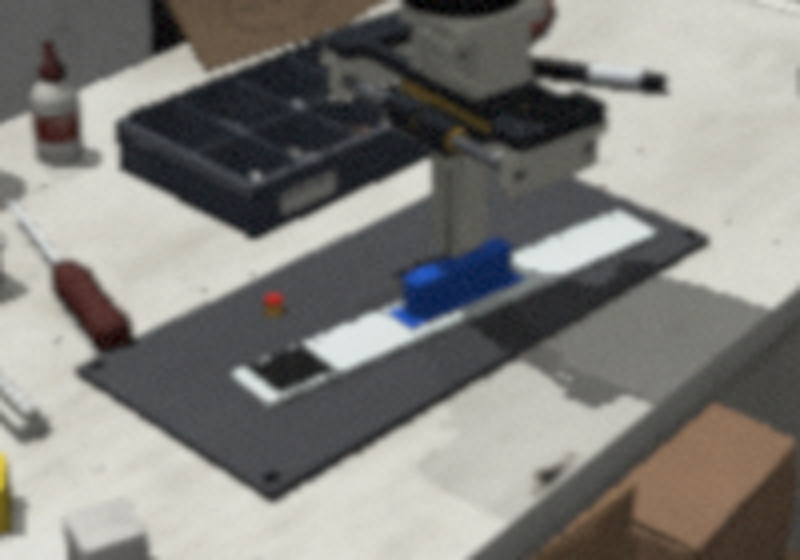

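```bash
python3 -c "
from h import *
np.set_printoptions(precision=3,suppress=True,linewidth=200)
p,d=snapshot('wrist')
for r in (260,275,284,290,300,320):print(r,d[r,284:362:3])
cv2.imwrite('pics/c5.png',cv2.resize(p[260:360,260:390],None,fx=6,fy=6,interpolation=cv2.INTER_CUBIC))
go([.4736,.0858,.021],-.206)
"
```

```text
260 [0.218 0.217 0.213 0.212 0.212 0.211 0.211 0.211 0.185 0.182 0.183 0.183 0.183 0.183 0.182 0.183 0.183 0.182 0.185 0.21  0.212 0.212 0.213 0.212 0.212 0.217]
275 [0.221 0.22  0.215 0.215 0.213 0.214 0.213 0.212 0.186 0.184 0.185 0.184 0.183 0.185 0.184 0.184 0.184 0.185 0.213 0.213 0.214 0.214 0.214 0.213 0.215 0.221]
284 [0.222 0.222 0.216 0.169 0.17  0.17  0.169 0.17  0.169 0.169 0.169 0.174 0.173 0.174 0.169 0.171 0.17  0.169 0.17  0.17  0.17  0.17  0.168 0.217 0.215 0.223]
290 [0.224 0.223 0.163 0.163 0.164 0.165 0.163 0.165 0.164 0.164 0.164 0.168 0.168 0.167 0.163 0.163 0.164 0.163 0.165 0.163 0.164 0.164 0.164 0.165 0.223 0.223]
300 [0.224 0.153 0.153 0.154 0.154 0.153 0.153 0.153 0.154 0.154 0.153 0.156 0.157 0.156 0.153 0.153 0.153 0.153 0.153 0.153 0.154 0.153 0.153 0.153 0.153 0.226]
320 [0.081 0.082 0.081 0.081 0.081 0.082 0.081 0.081 0.081 0.081 0.136 0.14  0.139 0.139 0.138 0.082 0.081 0.081 0.081 0.08  0.081 0.082 0.081 0.081 0.081 0.08 ]
t 4.95 pos [0.474 0.086 0.02 ] rpy [-3.142 -0.    -0.205] F [ 0.18  0.28 -0.1 ] gap 0.0002
d_tool mm [ 0.11  0.66 -1.14] in goal axes [ 0.11  0.66 -1.14] rotvec [-0.    -0.     0.001]
```

View pics/c5.png

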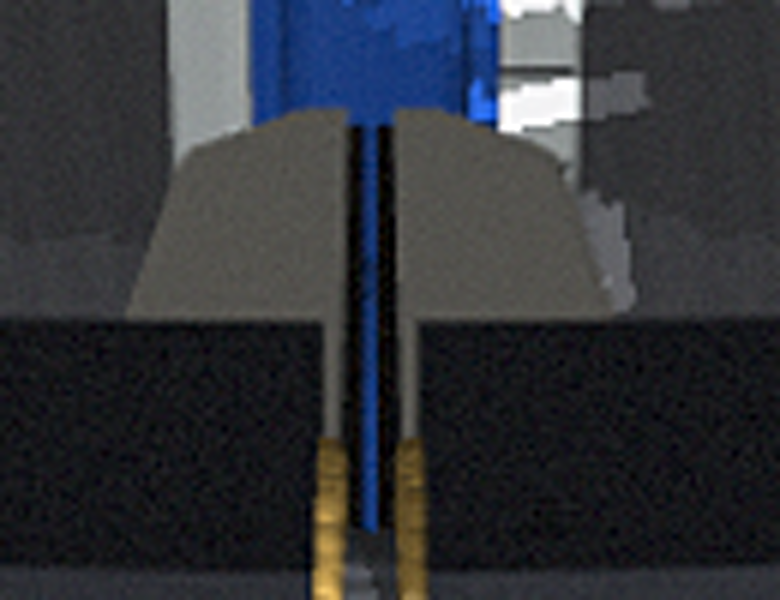

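```bash
python3 -c "
from h import *
np.set_printoptions(precision=3,suppress=True,linewidth=200)
m=camera_model('scene');f=240/np.tan(np.radians(m['fovy'])/2)
p,d=snapshot('scene')
def X(u,v):
  c=np.array([(u-m['cx'])/f,(v-m['cy'])/f,1])*d[v,u];return m['R'].T@(c-m['t'])
for v in range(240,276,2):print(v,[X(u,v) for u in(313,317)])
go([.4736,.0858,.021],-.206)
"
python3 - <<'E'
import cell,inspect
print([n for n in dir(cell) if not n.startswith('_')])
E
```

```text
240 [array([0.469, 0.096, 0.116]), array([0.456, 0.097, 0.12 ])]
242 [array([0.468, 0.098, 0.111]), array([0.458, 0.094, 0.113])]
244 [array([0.468, 0.098, 0.106]), array([0.456, 0.097, 0.109])]
246 [array([0.47 , 0.095, 0.098]), array([0.456, 0.097, 0.104])]
248 [array([0.469, 0.096, 0.094]), array([0.454, 0.099, 0.1  ])]
250 [array([0.47 , 0.095, 0.087]), array([0.459, 0.093, 0.09 ])]
252 [array([0.469, 0.097, 0.083]), array([0.458, 0.095, 0.086])]
254 [array([0.473, 0.091, 0.073]), array([0.459, 0.093, 0.079])]
256 [array([0.468, 0.097, 0.071]), array([0.459, 0.093, 0.073])]
258 [array([0.467, 0.098, 0.066]), array([0.458, 0.094, 0.068])]
260 [array([0.47 , 0.094, 0.058]), array([0.459, 0.092, 0.061])]
262 [array([0.468, 0.096, 0.054]), array([0.462, 0.088, 0.053])]
264 [array([0.47 , 0.095, 0.047]), array([0.467, 0.082, 0.042])]
266 [array([0.469, 0.095, 0.041]), array([0.463, 0.087, 0.04 ])]
268 [array([0.468, 0.097, 0.037]), array([0.465, 0.084, 0.032])]
270 [array([0.466, 0.1  , 0.033]), array([0.464, 0.085, 0.027])]
272 [array([0.468, 0.097, 0.025]), array([0.464, 0.085, 0.021])]
274 [array([0.466, 0.099, 0.021]), array([0.465, 0.084, 0.014])]
t 5.0 pos [0.474 0.086 0.02 ] rpy [-3.142 -0.    -0.205] F [ 0.96  0.11 -0.08] gap 0.0002
d_tool mm [ 0.12  0.65 -1.15] in goal axes [ 0.12  0.65 -1.15] rotvec [-0.    -0.     0.001]
['PlanningError', 'camera_model', 'close_job', 'get_obs', 'snapshot']
```

The depth at the fingertips (0.170) is nearer than the rib top (0.184), and the scene depth puts the finger ends at z≈0.05. The real tips therefore end about 33 mm short of the reported TCP, and the fingers closed above the rib. I'll reopen and re-measure the tip offset.

```bash
python3 -m inch '[{"rotation":[0,0,0],"linear":[0,0,-5],"fingers":-0.2},{"rotation":[0,0,0],"linear":[0,0,0],"fingers":-0.2},{"rotation":[0,0,0],"linear":[0,0,0],"fingers":-0.2},{"rotation":[0,0,0],"linear":[0,0,0],"fingers":-0.2}]'
python3 -c "
from h import *
np.set_printoptions(precision=3,suppress=True,linewidth=200)
go([.4736,.0858,.021],-.206)
p,d=snapshot('wrist');cv2.imwrite('pics/w4.png',p[240:400,220:420].repeat(4,0).repeat(4,1));np.save('pics/w4.npy',d)
for r in range(276,292,2):print(r,d[r,262:380:5])
m=camera_model('wrist');f=240/np.tan(np.radians(m['fovy'])/2);H=m['hand_eye']
q,T=None,Ro.from_euler('xyz',get_obs()['tcp_rot'])
P=get_obs()['position']
for v in range(270,300):
  for u in (280,285,355,360):
    x,y=u-m['cx'],v-m['cy'];r=np.hypot(x,y);th=r/f
    z=d[v,u];
    c=np.array([np.tan(th)*x/r*z,np.tan(th)*y/r*z,z]);t=H[:3,:3]@c+H[:3,3]
    if z<.172: print(v,u,t,(T.apply(t)+P)[2])
" | head -60
```

```text
time: 5.4
position: [0.4737, 0.0865, 0.0249]
tcp_rot: [-3.142, -0.0, -0.205]
contact_force: [0.6, 0.5, -0.6]
finger_gap: 0.028
t 5.4 pos [0.474 0.086 0.025] rpy [-3.142 -0.    -0.205] F [ 0.58  0.48 -0.6 ] gap 0.028
d_tool mm [0.05 0.66 3.92] in goal axes [0.05 0.66 3.92] rotvec [-0.    -0.     0.001]
276 [0.227 0.227 0.226 0.226 0.227 0.226 0.22  0.219 0.218 0.219 0.191 0.19  0.189 0.19  0.189 0.191 0.219 0.22  0.22  0.226 0.225 0.226 0.226 0.226]
278 [0.226 0.227 0.226 0.226 0.177 0.178 0.22  0.219 0.22  0.219 0.191 0.19  0.189 0.191 0.191 0.193 0.219 0.22  0.219 0.177 0.227 0.227 0.226 0.226]
280 [0.226 0.228 0.227 0.174 0.174 0.175 0.221 0.22  0.22  0.219 0.19  0.191 0.191 0.191 0.19  0.193 0.221 0.22  0.221 0.174 0.176 0.176 0.228 0.226]
282 [0.227 0.227 0.173 0.172 0.172 0.172 0.221 0.221 0.219 0.22  0.191 0.191 0.19  0.191 0.19  0.194 0.221 0.219 0.176 0.172 0.173 0.173 0.172 0.228]
284 [0.23  0.17  0.17  0.17  0.17  0.17  0.222 0.222 0.22  0.219 0.193 0.191 0.191 0.191 0.191 0.194 0.221 0.221 0.174 0.171 0.17  0.17  0.169 0.169]
286 [0.167 0.167 0.167 0.167 0.167 0.167 0.179 
[... 2243 characters left out ...]
0.018 -0.008 -0.045] 0.07029063403774277
292 285 [-0.016 -0.009 -0.046] 0.07120138898665686
292 355 [ 0.015 -0.007 -0.042] 0.0672642599595474
292 360 [ 0.017 -0.009 -0.046] 0.07119799739017582
293 280 [-0.018 -0.008 -0.047] 0.07195482619713064
293 285 [-0.016 -0.008 -0.047] 0.07159248610589876
293 355 [ 0.015 -0.007 -0.044] 0.0683604619856703
293 360 [ 0.017 -0.008 -0.047] 0.07181941451219495
294 280 [-0.018 -0.009 -0.049] 0.07332722980764783
294 285 [-0.016 -0.009 -0.049] 0.07385265832786464
294 355 [ 0.015 -0.007 -0.045] 0.06965036728201401
294 360 [ 0.017 -0.008 -0.048] 0.0726081993063343
295 280 [-0.018 -0.008 -0.049] 0.07360981518346439
295 285 [-0.016 -0.009 -0.05 ] 0.07454261823985228
```

View pics/w4.png

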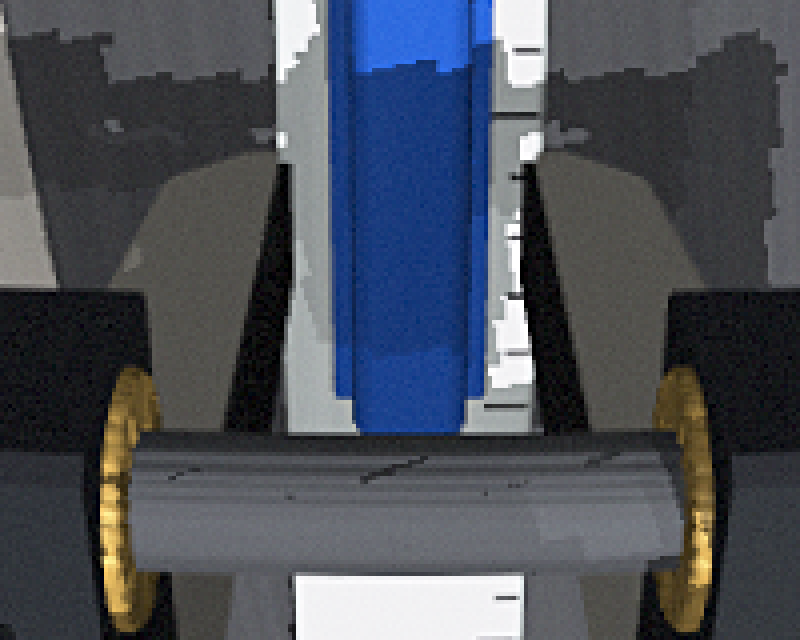

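Tips measure at tool z ≈ −32 mm, and the rib is centred between them. I'll descend in steps, watching the force.

```bash
python3 -m inch '[{"rotation":[0,0,0],"linear":[0,0,10],"fingers":-0.2},{"rotation":[0,0,0],"linear":[0,0,10],"fingers":-0.2},{"rotation":[0,0,0],"linear":[0,0,8],"fingers":-0.2},{"rotation":[0,0,0],"linear":[0,0,3],"fingers":-0.2},{"rotation":[0,0,0],"linear":[0,0,0],"fingers":-0.2}]'
python3 -c "
from h import *
p,d=snapshot('scene');cv2.imwrite('pics/s5.png',cv2.resize(p[200:340,200:400],None,fx=4,fy=4,interpolation=cv2.INTER_CUBIC))
go([.4736,.0858,-.011],-.206)"
```

```text
time: 5.95
position: [0.4727, 0.0864, -0.0072]
tcp_rot: [3.141, 0.002, -0.205]
contact_force: [-0.1, -0.4, -0.2]
finger_gap: 0.0373
t 6.0 pos [ 0.4732  0.0864 -0.0066] rpy [ 3.1414e+00  9.0000e-04 -2.0500e-01] F [-0.59  0.28  0.18] gap 0.037
d_tool mm [0.5  0.54 4.37] in goal axes [0.5  0.55 4.38] rotvec [0.0002 0.0009 0.001 ]
```

View pics/s5.png

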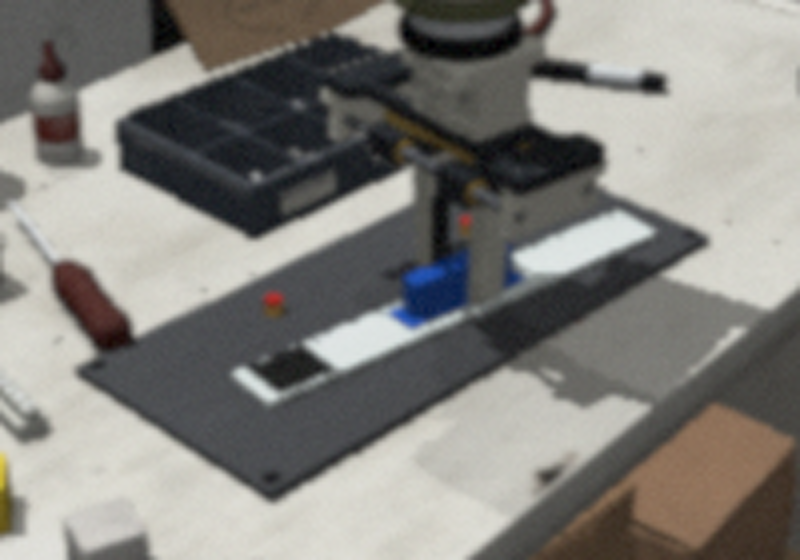

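Now the near finger at (487,260) straddles the rib. Closing.

```bash
python3 -m inch '[{"rotation":[0,0,0],"linear":[0,0,2],"fingers":-0.4},{"rotation":[0,0,0],"linear":[0,0,0],"fingers":-0.55},{"rotation":[0,0,0],"linear":[0,0,0],"fingers":-0.6},{"rotation":[0,0,0],"linear":[0,0,0],"fingers":-1},{"rotation":[0,0,0],"linear":[0,0,0],"fingers":-1},{"rotation":[0,0,0],"linear":[0,0,0],"fingers":-1}]'
python3 -c "
from h import *
go([.4736,.0858,-.011],-.206)"
```

```text
time: 6.6
position: [0.4739, 0.0865, -0.0079]
tcp_rot: [-3.141, -0.001, -0.205]
contact_force: [0.5, 0.0, 2.2]
finger_gap: 0.016
t 6.6 pos [ 0.4739  0.0865 -0.0079] rpy [-3.1414e+00 -6.0000e-04 -2.0500e-01] F [0.49 0.01 2.17] gap 0.016
d_tool mm [-0.19  0.73  3.12] in goal axes [-0.19  0.73  3.12] rotvec [-0.0002 -0.0006  0.001 ]
```

```bash
python3 -m inch '[{"rotation":[0,0,0],"linear":[3,0,0],"fingers":-1},{"rotation":[0,0,0],"linear":[6,0,0],"fingers":-1},{"rotation":[0,0,0],"linear":[6,0,0],"fingers":-1},{"rotation":[0,0,0],"linear":[6,0,0],"fingers":-1},{"rotation":[0,0,0],"linear":[6,0,0],"fingers":-1},{"rotation":[0,0,0],"linear":[6,0,0],"fingers":-1},{"rotation":[0,0,0],"linear":[2,0,0],"fingers":-1},{"rotation":[0,0,0],"linear":[0,0,0],"fingers":-1},{"rotation":[0,0,0],"linear":[0,0,0],"fingers":-1}]'
python3 -c "
from h import *
go([.4736+.0395,.0858-.0083,-.009],-.206)
p,d=snapshot('wrist');cv2.imwrite('pics/w6.png',p)
p,d=snapshot('top');cv2.imwrite('pics/t6.png',cv2.resize(p[185:285,200:390],None,fx=4.2,fy=4.2,interpolation=cv2.INTER_CUBIC))
"
```

```text
time: 7.5
position: [0.5077, 0.0795, -0.0079]
tcp_rot: [-3.141, 0.001, -0.205]
contact_force: [-2.7, 0.7, 5.7]
finger_gap: 0.0159
t 7.5 pos [ 0.5077  0.0795 -0.0079] rpy [-3.1415e+00  6.0000e-04 -2.0500e-01] F [-2.73  0.72  5.71] gap 0.0159
d_tool mm [5.74 0.86 1.1 ] in goal axes [5.74 0.85 1.1 ] rotvec [-0.0001  0.0006  0.001 ]
```

View pics/w6.png

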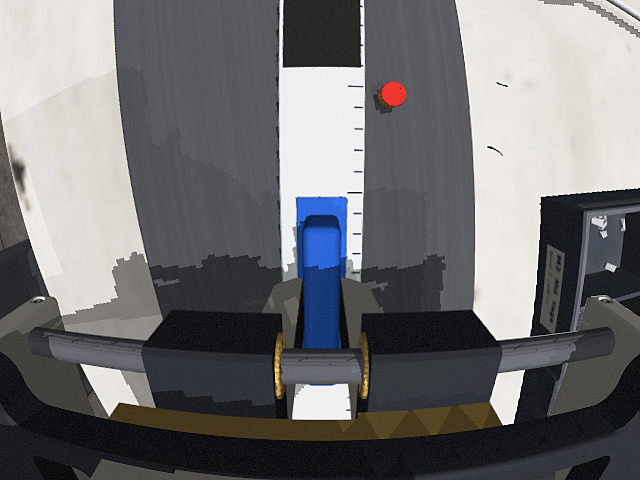

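View pics/t6.png

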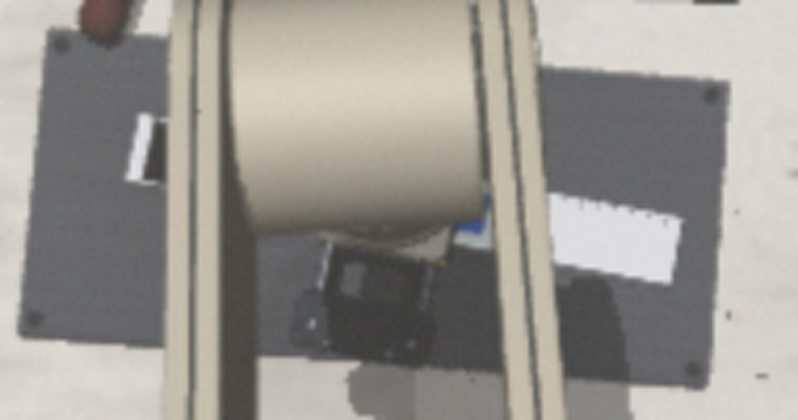

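The bar is still parallel and about 5–6 mm short of the pins. I'll loosen the jaws to about 20 mm so the rear finger only pushes and the bar can align itself.

```bash
python3 -m inch '[{"rotation":[0,0,0],"linear":[0,0,0],"fingers":-0.57},{"rotation":[0,0,0],"linear":[0,0,-1],"fingers":-0.57},{"rotation":[0,0,0],"linear":[0,0,0],"fingers":-0.57},{"rotation":[0,0,0],"linear":[1,0,0],"fingers":-0.57},{"rotation":[0,0,0],"linear":[1,0,0],"fingers":-0.57},{"rotation":[0,0,0],"linear":[1,0,0],"fingers":-0.57},{"rotation":[0,0,0],"linear":[1,0,0],"fingers":-0.57},{"rotation":[0,0,0],"linear":[1,0,0],"fingers":-0.57},{"rotation":[0,0,0],"linear":[0,0,0],"fingers":-0.57}]'
python3 -c "
from h import *
go([.4736+.0395,.0858-.0083,-.009],-.206)
p,d=snapshot('wrist');cv2.imwrite('pics/w7.png',cv2.resize(p[60:360,240:440],None,fx=2,fy=2))"
```

```text
time: 8.5
position: [0.5129, 0.0783, -0.0073]
tcp_rot: [-3.142, -0.0, -0.205]
contact_force: [-2.3, 0.7, -0.1]
finger_gap: 0.0201
t 8.5 pos [ 0.5129  0.0783 -0.0073] rpy [-3.1416e+00 -1.0000e-04 -2.0500e-01] F [-2.25  0.66 -0.11] gap 0.0201
d_tool mm [0.37 0.72 1.72] in goal axes [0.37 0.72 1.72] rotvec [-0.     -0.0001  0.001 ]
```

View pics/w7.png

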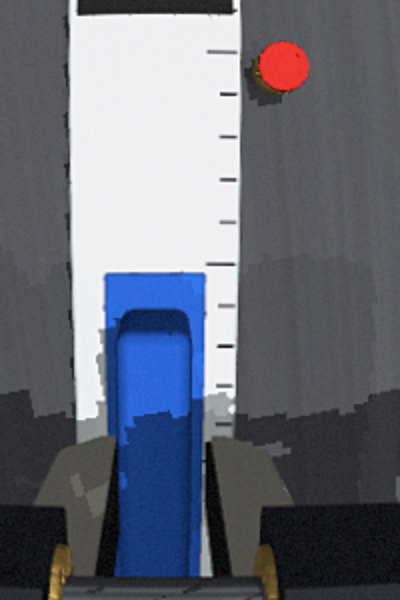

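The gap is now about 3 mm (bar edge x≈240, pin base ≈255). Push on gently.

```bash
python3 -m inch '[{"rotation":[0,0,0],"linear":[0.5,0,0],"fingers":-0.57},{"rotation":[0,0,0],"linear":[0.5,0,0],"fingers":-0.57},{"rotation":[0,0,0],"linear":[0,0,0],"fingers":-0.57}]'
python3 -m inch '[{"rotation":[0,0,0],"linear":[0.5,0,0],"fingers":-0.57},{"rotation":[0,0,0],"linear":[0,0,0],"fingers":-0.57}]'
python3 -m inch '[{"rotation":[0,0,0],"linear":[0.5,0,0],"fingers":-0.57},{"rotation":[0,0,0],"linear":[0,0,0],"fingers":-0.57}]'
```

```text
time: 8.85
position: [0.5138, 0.078, -0.0073]
tcp_rot: [3.142, -0.0, -0.205]
contact_force: [-0.8, 0.3, -1.1]
finger_gap: 0.0202
time: 9.05
position: [0.5143, 0.078, -0.0072]
tcp_rot: [3.142, -0.0, -0.205]
contact_force: [-1.2, -0.0, -1.1]
finger_gap: 0.0199
time: 9.25
position: [0.5148, 0.0779, -0.0072]
tcp_rot: [3.142, -0.0, -0.205]
contact_force: [-0.5, -0.4, -1.7]
finger_gap: 0.0203
```

```bash
python3 -m inch '[{"rotation":[0,0,0],"linear":[0.5,0,0],"fingers":-0.57},{"rotation":[0,0,0],"linear":[0,0,0],"fingers":-0.57}]'
python3 -m inch '[{"rotation":[0,0,0],"linear":[0.5,0,0],"fingers":-0.57},{"rotation":[0,0,0],"linear":[0,0,0],"fingers":-0.57}]'
python3 -c "
from h import *
p,d=snapshot('wrist');cv2.imwrite('pics/w8.png',cv2.resize(p[60:360,240:440],None,fx=2,fy=2))"
```

```text
time: 9.45
position: [0.5153, 0.0778, -0.0072]
tcp_rot: [-3.142, -0.0, -0.205]
contact_force: [-0.4, -0.1, -1.4]
finger_gap: 0.02
time: 9.65
position: [0.5158, 0.0777, -0.0071]
tcp_rot: [-3.142, -0.0, -0.205]
contact_force: [-1.1, -0.4, -1.2]
finger_gap: 0.0202
```

View pics/w8.png

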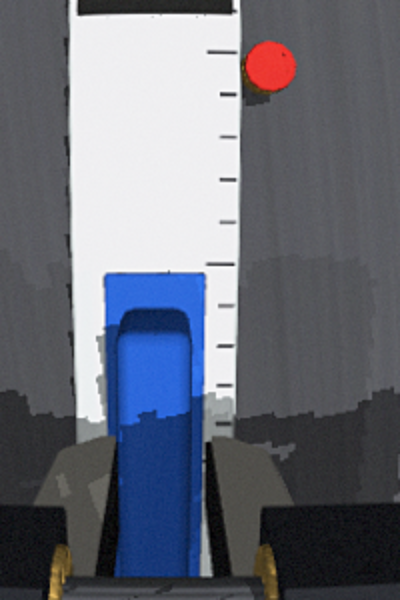

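```bash
python3 -m inch '[{"rotation":[0,0,0],"linear":[0.4,0,0],"fingers":-0.57},{"rotation":[0,0,0],"linear":[0,0,0],"fingers":-0.57}]'
python3 -m inch '[{"rotation":[0,0,0],"linear":[0.4,0,0],"fingers":-0.57},{"rotation":[0,0,0],"linear":[0,0,0],"fingers":-0.57}]'
```

```text
time: 9.9
position: [0.5161, 0.0776, -0.0071]
tcp_rot: [-3.142, 0.0, -0.205]
contact_force: [-2.9, 0.8, 0.2]
finger_gap: 0.0201
time: 10.1
position: [0.5161, 0.0776, -0.0072]
tcp_rot: [3.141, 0.001, -0.205]
contact_force: [-4.7, 0.7, 4.1]
finger_gap: 0.0202
```

```bash
python3 -m inch '[{"rotation":[0,0,0],"linear":[0.4,0,0],"fingers":-0.57},{"rotation":[0,0,0],"linear":[0,0,0],"fingers":-0.57}]'
python3 -c "
from h import *
go([.5161,.0776,-.0072],-.206)
o=get_obs();np.save('pics/pose9.npy',np.r_[o['position'],o['tcp_rot']])
p,d=snapshot('wrist');cv2.imwrite('pics/w9f.png',p);cv2.imwrite('pics/w9.png',cv2.resize(p[60:360,240:440],None,fx=2,fy=2))
p,d=snapshot('top');cv2.imwrite('pics/t9.png',cv2.resize(p[185:285,200:390],None,fx=4.2,fy=4.2,interpolation=cv2.INTER_CUBIC))
p,d=snapshot('scene');cv2.imwrite('pics/s9.png',cv2.resize(p[220:340,200:400],None,fx=4,fy=4,interpolation=cv2.INTER_CUBIC))"
```

```text
time: 10.3
position: [0.5161, 0.0776, -0.0072]
tcp_rot: [3.141, 0.002, -0.205]
contact_force: [-6.9, 1.0, 5.1]
finger_gap: 0.0201
t 10.3 pos [ 0.5161  0.0776 -0.0072] rpy [ 3.1415e+00  1.6000e-03 -2.0490e-01] F [-6.89  1.    5.13] gap 0.0201
d_tool mm [-0.04  0.02  0.02] in goal axes [-0.04  0.02  0.02] rotvec [0.0001 0.0016 0.0011]
```

View pics/w9.png

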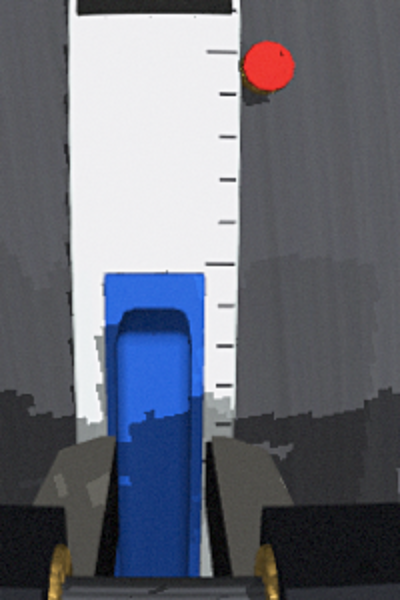

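View pics/s9.png

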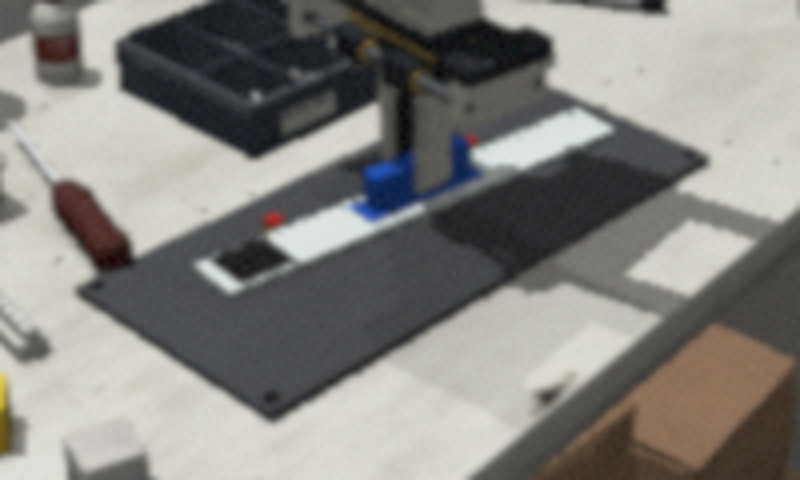

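Contact made: position stalled and force rose to 7 N. I'll open symmetrically, which takes both fingers away from the rib, then rise and inspect.

```bash
python3 -m inch '[{"rotation":[0,0,0],"linear":[-1,0,0],"fingers":-0.5},{"rotation":[0,0,0],"linear":[-1,0,0],"fingers":-0.4},{"rotation":[0,0,0],"linear":[0,0,0],"fingers":-0.3},{"rotation":[0,0,0],"linear":[0,0,-10],"fingers":-0.3},{"rotation":[0,0,0],"linear":[0,0,-25],"fingers":-0.3},{"rotation":[0,0,0],"linear":[0,0,-45],"fingers":0},{"rotation":[0,0,0],"linear":[0,0,-45],"fingers":0},{"rotation":[0,0,0],"linear":[0,0,-45],"fingers":0},{"rotation":[0,0,0],"linear":[0,-10,-25],"fingers":0.3},{"rotation":[0,0,0],"linear":[0,0,0],"fingers":0.3},{"rotation":[0,0,0],"linear":[0,0,0],"fingers":0.3}]'
python3 -c "
from h import *
go([.46,.395,.15],-.37)
o=get_obs();np.save('pics/pose10.npy',np.r_[o['position'],o['tcp_rot']])
p,d=snapshot('wrist');cv2.imwrite('pics/w10.png',p)
cv2.imwrite('pics/c10.png',cv2.resize(p[40:290,290:420],None,fx=2.4*1,fy=2.4,interpolation=cv2.INTER_CUBIC))"
```

```text
time: 11.55
position: [0.5175, 0.0877, 0.1888]
tcp_rot: [-3.141, -0.002, -0.205]
contact_force: [1.4, 0.8, -0.2]
finger_gap: 0.0598
t 11.55 pos [0.5175 0.0877 0.1888] rpy [-3.1411e+00 -2.0000e-03 -2.0460e-01] F [ 1.39  0.82 -0.22] gap 0.0598
d_tool mm [-118.82 -289.15   38.73] in goal axes [-164.74 -265.67   38.84] rotvec [-0.0006 -0.002   0.1654]
```

View pics/w10.png

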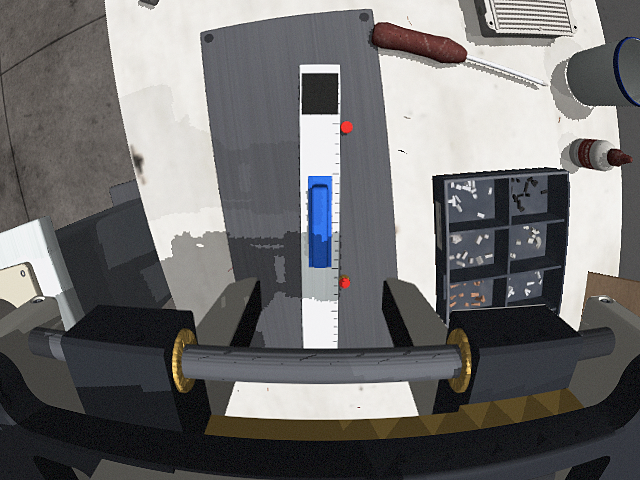

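View pics/c10.png

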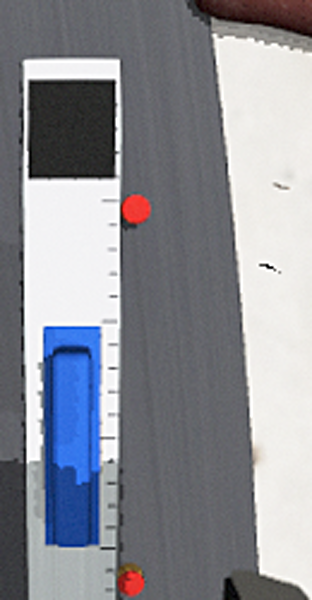

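Both pins touch the edge, at (347,127) and (346,283). Quantify that and measure the pad.

Run:
```python
from h import *
np.set_printoptions(precision=4,suppress=True,linewidth=160)
q=np.load('pics/pose10.npy');pose=(q[:3],q[3:])
W=lambda c,z:ray("wrist",(c[0]+.5)/2.4-.5+290,(c[1]+.5)/2.4-.5+40,z,pose)
L=W((136,210),.019);R=W((131,583),.019);a=W((120.5,61),.014);b=W((119,560),.014)
x=np.array([np.cos(-.206),np.sin(-.206),0])
print(L,R,a,b,"edge yaw",np.arctan2(-(a-b)[0],(a-b)[1]),(L-a)@x,(R-b)@x)
print("pad",np.mean([W(c,.014) for c in((28,80),(115,80),(117,178),(28,177))],0))
C=np.array([.4736,.0858,0])+x*.0403;print("pad pred",C+.13*np.array([.2046,.9789,0]))
```

```text
[0.5584 0.1658 0.019 ] [0.526  0.0087 0.019 ] [0.5652 0.2286 0.014 ] [0.5227 0.0185 0.014 ] edge yaw -0.19958731921952022 0.006198317409032883 0.005243715797412219
pad [0.54   0.2045 0.014 ]
pad pred [0.5396 0.2048 0.    ]
```

```bash
python3 -m inch '[{"rotation":[0,0,0.08],"linear":[0,0,0],"fingers":0.1},{"rotation":[0,0,0.085],"linear":[0,0,0],"fingers":0.1},{"rotation":[0,0,0],"linear":[-23.5,-37,0],"fingers":0.1},{"rotation":[0,0,0],"linear":[-23.5,-37,0],"fingers":0.1},{"rotation":[0,0,0],"linear":[-23.5,-37,0],"fingers":0.1},{"rotation":[0,0,0],"linear":[-23.5,-37,0],"fingers":0.1},{"rotation":[0,0,0],"linear":[-23.5,-37,0],"fingers":0.1},{"rotation":[0,0,0],"linear":[-23.5,-37,0],"fingers":0.1},{"rotation":[0,0,0],"linear":[-23.5,-37,0],"fingers":0.1},{"rotation":[0,0,0],"linear":[0,0,0],"fingers":0.1},{"rotation":[0,0,0],"linear":[0,0,0],"fingers":0.1}]'
python3 -c "
from h import *
go([.461,.395,.15],-.37)
o=get_obs();np.save('pics/pose11.npy',np.r_[o['position'],o['tcp_rot']])
p,d=snapshot('wrist');cv2.imwrite('pics/w11.png',p)
cv2.imwrite('pics/c11.png',cv2.resize(p[180:300,260:400],None,fx=5,fy=5,interpolation=cv2.INTER_CUBIC))"
```

```text
time: 12.7
position: [0.4559, 0.3884, 0.1854]
tcp_rot: [3.138, 0.002, -0.368]
contact_force: [-0.3, -0.3, -0.7]
finger_gap: 0.0513
t 12.7 pos [0.4559 0.3884 0.1854] rpy [ 3.138e+00  1.900e-03 -3.680e-01] F [-0.26 -0.25 -0.68] gap 0.0513
d_tool mm [ 2.46 -8.11 35.38] in goal axes [ 2.38 -7.99 35.41] rotvec [0.0036 0.0019 0.002 ]
```

View pics/w11.png

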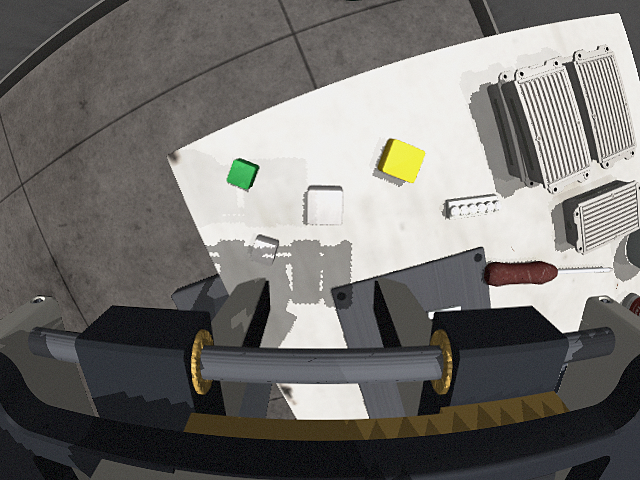

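View pics/c11.png

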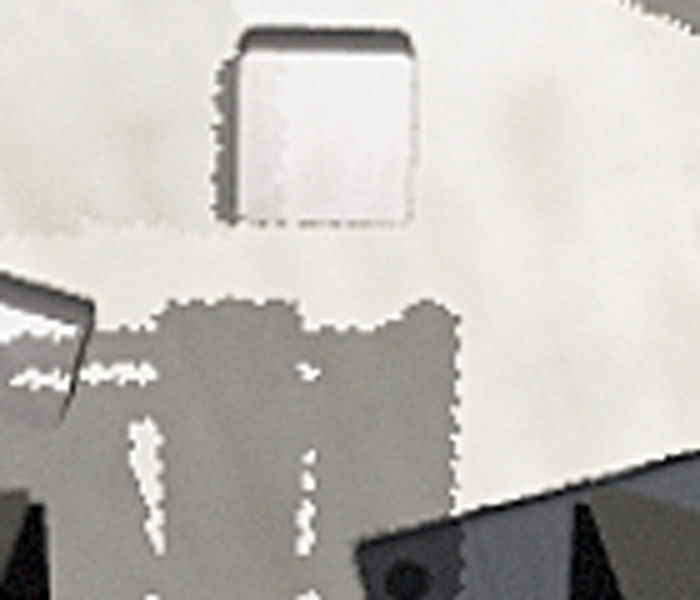

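The large pale block at (324,205) is square to the tool. Its small pale sibling is at (264,248) and the yellow one at (402,160), both clear of it.

Run:
```python
from h import *
np.set_printoptions(precision=4,suppress=True,linewidth=160)
q=np.load('pics/pose11.npy');pose=(q[:3],q[3:])
W=lambda c,z:ray("wrist",(c[0]+.5)/5-.5+260,(c[1]+.5)/5-.5+180,z,pose)
P=[W(c,.03) for c in((241,52),(414,52),(412,223),(240,222))]
c=np.mean(P,0);print(np.array(P),c,[np.linalg.norm(P[i]-P[(i+1)%4]) for i in range(4)])
e=P[1]-P[0];f=P[2]-P[3];print(np.arctan2(e[1],e[0]),np.arctan2(f[1],f[0]))
e=P[0]-P[3];f=P[1]-P[2];print(np.arctan2(-e[0],e[1]),np.arctan2(-f[0],f[1]))
go([c[0],c[1],.03],-.37)
```

```text
[[0.452  0.4156 0.03  ]
 [0.4827 0.4038 0.03  ]
 [0.4707 0.3726 0.03  ]
 [0.4396 0.3847 0.03  ]] [0.4613 0.3942 0.03  ] [np.float64(0.032871161410083685), np.float64(0.033478392092219436), np.float64(0.033354009042456535), np.float64(0.033270206021632796)]
-0.3660400272650513 -0.3723948771832372
-0.381109782132582 -0.3666129557685602
t 12.75 pos [0.4565 0.3876 0.1858] rpy [ 3.1384  0.0014 -0.3695] F [-0.35 -0.2  -0.02] gap 0.0512
d_tool mm [  2.3   -8.35 155.82] in goal axes [  2.07  -7.86 155.84] rotvec [0.0032 0.0014 0.0005]
```

```bash
python3 -m inch '[{"rotation":[0.003,0.001,0],"linear":[2,-8,36],"fingers":0.1},{"rotation":[0,0,0],"linear":[0,0,40],"fingers":0.1},{"rotation":[0,0,0],"linear":[0,0,40],"fingers":0.1},{"rotation":[0,0,0],"linear":[0,0,30],"fingers":0.1},{"rotation":[0,0,0],"linear":[0,0,10],"fingers":0.1},{"rotation":[0,0,0],"linear":[0,0,0],"fingers":0.1},{"rotation":[0,0,0],"linear":[0,0,0],"fingers":0.1}]'
python3 -c "
from h import *
go([.4613,.3942,-.022],-.37)
p,d=snapshot('wrist');cv2.imwrite('pics/w12.png',p)"
```

```text
time: 13.45
position: [0.4635, 0.3956, 0.0335]
tcp_rot: [-3.137, -0.002, -0.371]
contact_force: [-0.6, -0.0, 0.6]
finger_gap: 0.0511
t 13.45 pos [0.4635 0.3956 0.0335] rpy [-3.137e+00 -2.100e-03 -3.710e-01] F [-0.65 -0.04  0.6 ] gap 0.0511
d_tool mm [-1.66  2.36 55.52] in goal axes [-1.54  2.1  55.54] rotvec [-0.0046 -0.0022 -0.001 ]
```

View pics/w12.png

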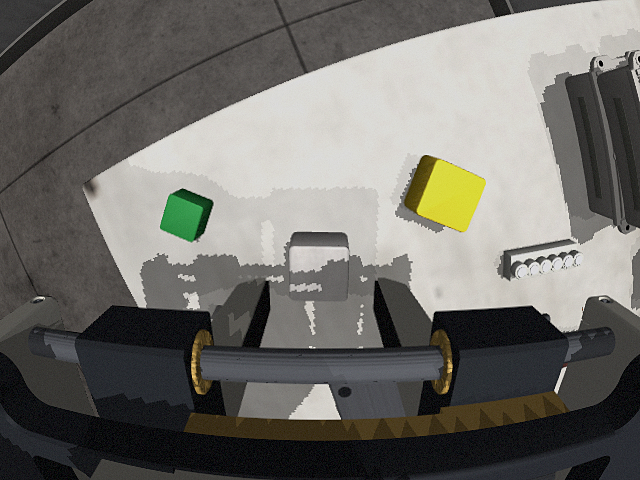

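```bash
python3 -m inch '[{"rotation":[-0.002,0,0],"linear":[-0.5,1,20],"fingers":0.1},{"rotation":[0,0,0],"linear":[0,0,20],"fingers":0.1},{"rotation":[0,0,0],"linear":[0,0,10],"fingers":0.1},{"rotation":[0,0,0],"linear":[0,0,4],"fingers":0.1},{"rotation":[0,0,0],"linear":[0,0,0],"fingers":0.1},{"rotation":[0,0,0],"linear":[0,0,0],"fingers":0.1}]'
python3 -c "
from h import *
go([.4613,.3942,-.022],-.37)
p,d=snapshot('wrist');cv2.imwrite('pics/w13.png',p)
go([.4613,.3942,-.022],-.37)"
```

```text
time: 14.1
position: [0.4624, 0.3956, -0.0208]
tcp_rot: [-3.139, -0.002, -0.37]
contact_force: [-0.9, -0.3, -0.5]
finger_gap: 0.0512
t 14.1 pos [ 0.4624  0.3956 -0.0208] rpy [-3.139e+00 -2.000e-03 -3.700e-01] F [-0.88 -0.26 -0.54] gap 0.0512
d_tool mm [-0.51  1.69  1.19] in goal axes [-0.51  1.69  1.19] rotvec [-0.0026 -0.002   0.    ]
t 14.15 pos [ 0.4624  0.3956 -0.0208] rpy [-3.1389e+00 -2.1000e-03 -3.6990e-01] F [0.28 0.07 0.05] gap 0.0513
d_tool mm [-0.53  1.71  1.21] in goal axes [-0.52  1.71  1.21] rotvec [-0.0027 -0.0021  0.0001]
```

View pics/w13.png

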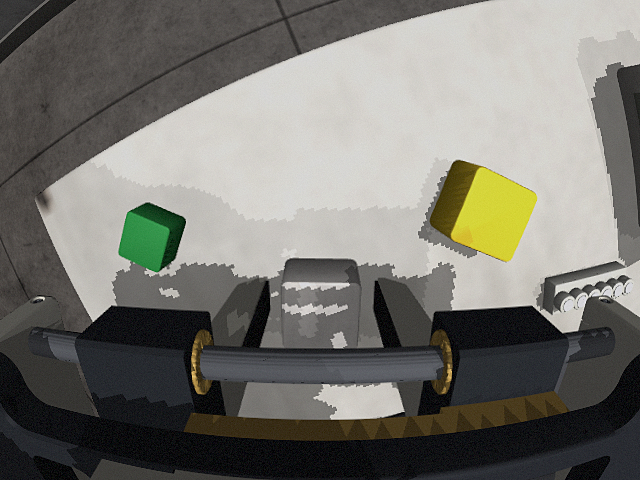

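The block sits between the fingers at (321,300). Close on it.

```bash
python3 -m inch '[{"rotation":[-0.002,-0.002,0],"linear":[-0.5,1.5,0],"fingers":0.1},{"rotation":[0,0,0],"linear":[0,0,0],"fingers":-0.1},{"rotation":[0,0,0],"linear":[0,0,0],"fingers":-0.2},{"rotation":[0,0,0],"linear":[0,0,0],"fingers":-0.4},{"rotation":[0,0,0],"linear":[0,0,0],"fingers":-1},{"rotation":[0,0,0],"linear":[0,0,0],"fingers":-1},{"rotation":[0,0,0],"linear":[0,0,0],"fingers":-1}]'
python3 -c "
from h import *
go([.4613,.3942,-.022],-.37)"
```

```text
time: 14.85
position: [0.4607, 0.3938, -0.022]
tcp_rot: [3.141, 0.001, -0.37]
contact_force: [-0.0, -0.7, 3.3]
finger_gap: 0.0356
t 14.85 pos [ 0.4607  0.3938 -0.022 ] rpy [ 3.1408e+00  8.0000e-04 -3.7000e-01] F [-0.03 -0.73  3.32] gap 0.0356
d_tool mm [ 0.46 -0.62  0.03] in goal axes [ 0.46 -0.62  0.03] rotvec [0.0008 0.0008 0.    ]
```

```bash
python3 -m inch '[{"rotation":[0,0,0],"linear":[0,0,-10],"fingers":-1},{"rotation":[0,0,0],"linear":[0,0,-30],"fingers":-1},{"rotation":[0,0,0],"linear":[0,0,-40],"fingers":-1},{"rotation":[0,0,-0.08],"linear":[0,0,-20],"fingers":-1},{"rotation":[0,0,-0.086],"linear":[0,0,0],"fingers":-1},{"rotation":[0,0,0],"linear":[0,0,0],"fingers":-1},{"rotation":[0,0,0],"linear":[0,0,0],"fingers":-1}]'
python3 -c "
from h import *
go([.54,.2045,.078],-.204)"
```

```text
time: 15.55
position: [0.46, 0.3934, 0.0772]
tcp_rot: [3.14, 0.002, -0.206]
contact_force: [-0.1, 0.1, -3.1]
finger_gap: 0.0357
t 15.55 pos [0.46   0.3934 0.0772] rpy [ 3.1397e+00  2.1000e-03 -2.0650e-01] F [-0.1   0.09 -3.08] gap 0.0357
d_tool mm [117.03 168.47  -0.72] in goal axes [116.62 168.76  -0.78] rotvec [ 0.0019  0.0022 -0.0025]
```

```bash
python3 -m inch '[{"rotation":[0,0,0],"linear":[12,17,0],"fingers":-1},{"rotation":[0,0,0],"linear":[23,33.5,0],"fingers":-1},{"rotation":[0,0,0],"linear":[23,33.5,0],"fingers":-1},{"rotation":[0,0,0],"linear":[23,33.5,0],"fingers":-1},{"rotation":[0,0,0],"linear":[23,33.5,0],"fingers":-1},{"rotation":[0,0,0],"linear":[12,17,0],"fingers":-1},{"rotation":[0,0,0],"linear":[0,0,0],"fingers":-1},{"rotation":[0,0,0],"linear":[0,0,0],"fingers":-1},{"rotation":[0,0,0],"linear":[0,0,0],"fingers":-1}]'
python3 -c "
from h import *
go([.54,.2045,.002],-.204)
p,d=snapshot('wrist');cv2.imwrite('pics/w14.png',p)
p,d=snapshot('scene');cv2.imwrite('pics/s14.png',cv2.resize(p[200:340,180:380],None,fx=4,fy=4,interpolation=cv2.INTER_CUBIC))
go([.54,.2045,.002],-.204)"
```

```text
time: 16.45
position: [0.5394, 0.2066, 0.0772]
tcp_rot: [3.141, 0.002, -0.204]
contact_force: [-0.3, 0.2, -2.5]
finger_gap: 0.0359
t 16.45 pos [0.5394 0.2066 0.0772] rpy [ 3.1406e+00  2.4000e-03 -2.0420e-01] F [-0.31  0.23 -2.51] gap 0.0359
d_tool mm [ 1.22  1.82 75.24] in goal axes [ 1.04  1.89 75.24] rotvec [ 0.001   0.0024 -0.0002]
t 16.55 pos [0.5395 0.2068 0.0775] rpy [ 3.1407e+00  1.8000e-03 -2.0300e-01] F [ 0.08 -0.22 -2.86] gap 0.0361
d_tool mm [ 1.07  2.13 75.53] in goal axes [ 0.94  2.19 75.53] rotvec [0.0009 0.0018 0.001 ]
```

View pics/w14.png

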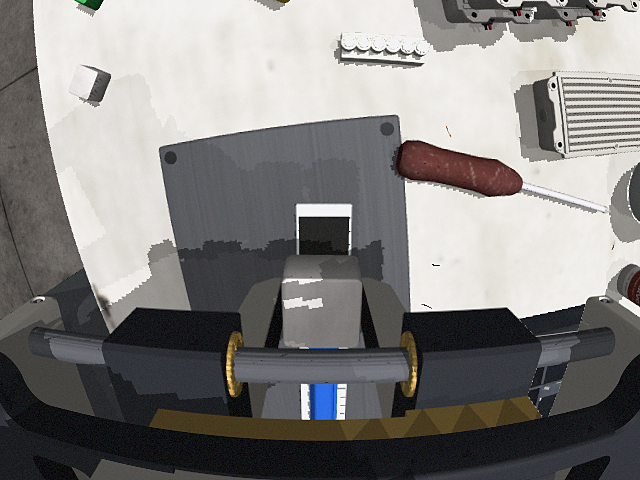

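View pics/s14.png

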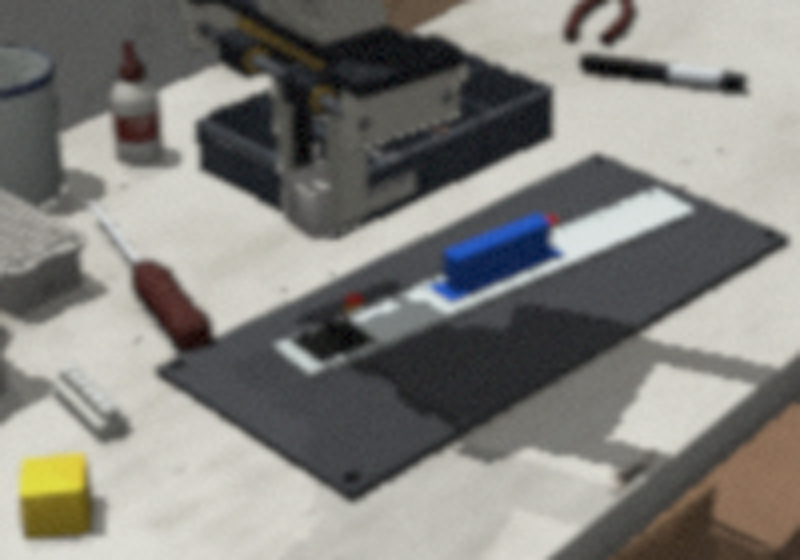

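```bash
python3 -m inch '[{"rotation":[0.001,0.001,0],"linear":[1,2,20],"fingers":-1},{"rotation":[0,0,0],"linear":[0,0,30],"fingers":-1},{"rotation":[0,0,0],"linear":[0,0,20],"fingers":-1},{"rotation":[0,0,0],"linear":[0,0,5],"fingers":-1},{"rotation":[0,0,0],"linear":[0,0,0],"fingers":-1},{"rotation":[0,0,0],"linear":[0,0,0],"fingers":-1}]'
python3 -c "
from h import *
go([.54,.2045,-.008],-.204)
p,d=snapshot('wrist');cv2.imwrite('pics/w15.png',p)
p,d=snapshot('scene');cv2.imwrite('pics/s15.png',cv2.resize(p[200:340,180:380],None,fx=4,fy=4,interpolation=cv2.INTER_CUBIC))
go([.54,.2045,-.008],-.204)"
```

```text
time: 17.15
position: [0.5416, 0.2043, 0.0042]
tcp_rot: [-3.141, -0.001, -0.203]
contact_force: [0.1, 0.3, -1.7]
finger_gap: 0.0357
t 17.15 pos [0.5416 0.2043 0.0042] rpy [-3.1406e+00 -1.4000e-03 -2.0350e-01] F [ 0.05  0.33 -1.68] gap 0.0357
d_tool mm [-1.6   0.15 12.17] in goal axes [-1.59  0.14 12.17] rotvec [-0.001  -0.0014  0.0005]
t 17.25 pos [0.5421 0.2042 0.0046] rpy [-3.1401e+00 -2.3000e-03 -2.0370e-01] F [ 0.56 -0.08 -2.69] gap 0.036
d_tool mm [-2.12  0.16 12.6 ] in goal axes [-2.09  0.14 12.6 ] rotvec [-0.0015 -0.0023  0.0003]
```

View pics/w15.png

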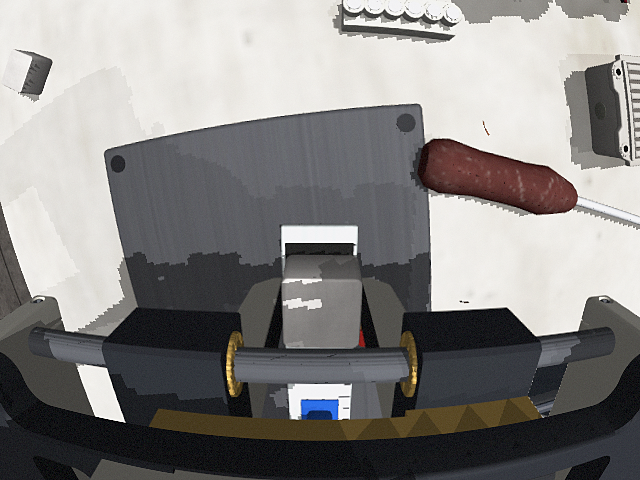

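View pics/s15.png

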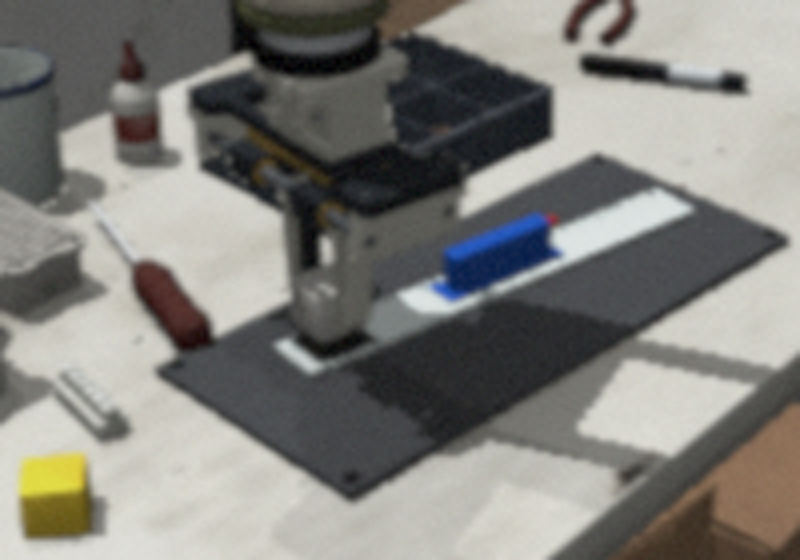

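The block hovers centred over the pad. Trim x and lower gently.

```bash
python3 -m inch '[{"rotation":[0,-0.001,0],"linear":[-1.3,0,3],"fingers":-1},{"rotation":[0,0,0],"linear":[0,0,3],"fingers":-1},{"rotation":[0,0,0],"linear":[0,0,2],"fingers":-1},{"rotation":[0,0,0],"linear":[0,0,1],"fingers":-1},{"rotation":[0,0,0],"linear":[0,0,0],"fingers":-1},{"rotation":[0,0,0],"linear":[0,0,0],"fingers":-1}]'
python3 -m inch '[{"rotation":[0,0,0],"linear":[0,0,0.7],"fingers":-1},{"rotation":[0,0,0],"linear":[0,0,0],"fingers":-1}]'
python3 -m inch '[{"rotation":[0,0,0],"linear":[0,0,0.7],"fingers":-1},{"rotation":[0,0,0],"linear":[0,0,0],"fingers":-1}]'
python3 -c "
from h import *
go([.54,.2045,-.008],-.204)"
```

```text
time: 17.85
position: [0.5394, 0.2038, -0.0062]
tcp_rot: [-3.141, 0.001, -0.204]
contact_force: [-0.2, -0.5, -2.9]
finger_gap: 0.0358
time: 18.05
position: [0.5395, 0.2039, -0.0069]
tcp_rot: [-3.141, 0.001, -0.204]
contact_force: [0.4, 0.5, -2.7]
finger_gap: 0.0357
time: 18.25
position: [0.5394, 0.2038, -0.0077]
tcp_rot: [-3.142, 0.001, -0.204]
contact_force: [-0.2, -0.1, -2.2]
finger_gap: 0.0358
t 18.25 pos [ 0.5394  0.2038 -0.0077] rpy [-3.1415e+00  1.3000e-03 -2.0400e-01] F [-0.23 -0.14 -2.18] gap 0.0358
d_tool mm [ 0.48 -0.78  0.34] in goal axes [ 0.48 -0.78  0.34] rotvec [-0.0001  0.0013  0.    ]
```

```bash
python3 -m inch '[{"rotation":[0,0,0],"linear":[0,0,0.4],"fingers":-1},{"rotation":[0,0,0],"linear":[0,0,0],"fingers":-1}]'
python3 -m inch '[{"rotation":[0,0,0],"linear":[0,0,0.4],"fingers":-1},{"rotation":[0,0,0],"linear":[0,0,0],"fingers":-1}]'
```

```text
time: 18.45
position: [0.5395, 0.2039, -0.008]
tcp_rot: [-3.141, 0.001, -0.204]
contact_force: [0.0, -0.4, -2.4]
finger_gap: 0.0361
time: 18.65
position: [0.5395, 0.2039, -0.008]
tcp_rot: [-3.141, 0.001, -0.204]
contact_force: [-1.9, -0.2, 2.5]
finger_gap: 0.0358
```

Contact felt: the force went from −2.4 to +2.5 N. Release gradually and rise.

```bash
python3 -m inch '[{"rotation":[0,0,0],"linear":[0,0,-0.2],"fingers":-0.2},{"rotation":[0,0,0],"linear":[0,0,0],"fingers":-0.15},{"rotation":[0,0,0],"linear":[0,0,0],"fingers":-0.05},{"rotation":[0,0,0],"linear":[0,0,0],"fingers":0},{"rotation":[0,0,0],"linear":[0,0,0],"fingers":0.05}]'
python3 -m inch '[{"rotation":[0,0,0],"linear":[0,0,-5],"fingers":0.05},{"rotation":[0,0,0],"linear":[0,0,-15],"fingers":0.05},{"rotation":[0,0,0],"linear":[0,0,-35],"fingers":0.05},{"rotation":[0,0,0],"linear":[0,0,-45],"fingers":0.05},{"rotation":[0,0,0],"linear":[0,0,-45],"fingers":0.05},{"rotation":[0,0,0],"linear":[0,-25,-45],"fingers":0.2},{"rotation":[0,0,0],"linear":[0,48,0],"fingers":0.2},{"rotation":[0,0,0],"linear":[0,45,0],"fingers":0.2},{"rotation":[0,0,0],"linear":[0,0,0],"fingers":0.2},{"rotation":[0,0,0],"linear":[0,0,0],"fingers":0.2}]'
python3 -c "
from h import *
go([.54,.2045,.19],-.204)
o=get_obs();np.save('pics/pose16.npy',np.r_[o['position'],o['tcp_rot']])
p,d=snapshot('wrist');cv2.imwrite('pics/w16.png',p)
cv2.imwrite('pics/c16.png',cv2.resize(p[60:290,280:410],None,fx=2.5,fy=2.5,interpolation=cv2.INTER_CUBIC))
p,d=snapshot('scene');cv2.imwrite('pics/s16.png',cv2.resize(p[200:340,180:380],None,fx=4,fy=4,interpolation=cv2.INTER_CUBIC))"
```

```text
time: 19.15
position: [0.5395, 0.2039, -0.0082]
tcp_rot: [-3.141, 0.001, -0.204]
contact_force: [0.0, 0.1, -1.1]
finger_gap: 0.0484
time: 20.15
position: [0.526, 0.1359, 0.182]
tcp_rot: [-3.14, -0.001, -0.206]
contact_force: [0.5, -0.0, -0.2]
finger_gap: 0.0557
t 20.15 pos [0.526  0.1359 0.182 ] rpy [-3.1404e+00 -5.0000e-04 -2.0590e-01] F [ 0.5  -0.04 -0.21] gap 0.0557
d_tool mm [ -0.35 -70.    -7.89] in goal axes [ -0.22 -69.99  -7.97] rotvec [-0.0011 -0.0005 -0.0019]
```

View pics/w16.png

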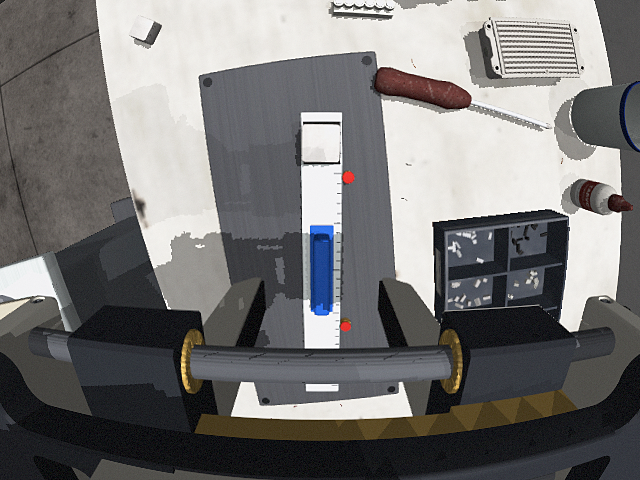

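View pics/s16.png

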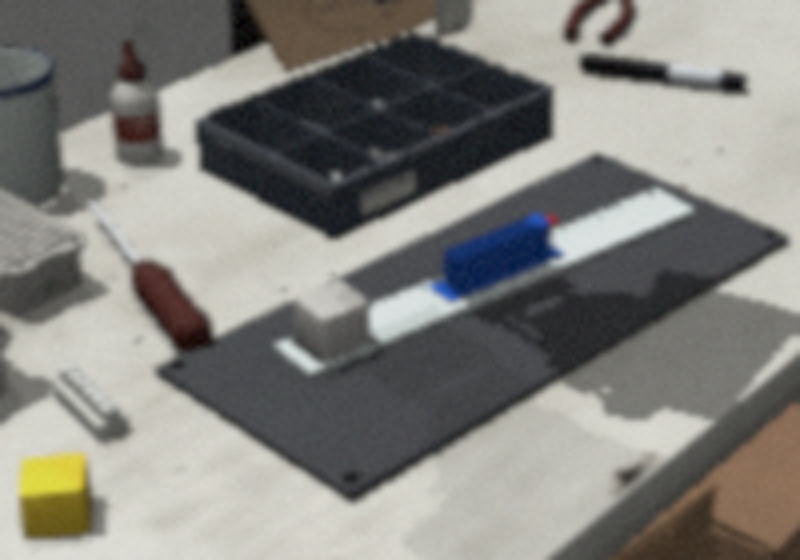

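View pics/c16.png

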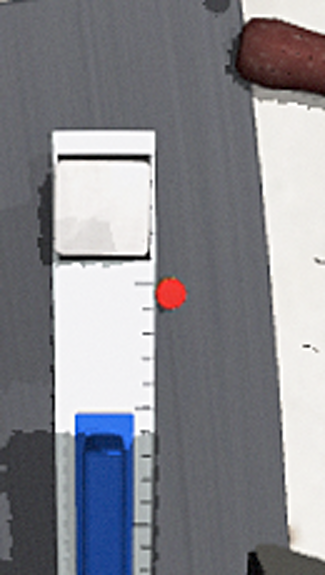

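The block stands on the pad and both pins still sit at the edge. Final numeric check.

Run:
```python
import cv2
p=cv2.imread('pics/w16.png');cv2.imwrite('pics/c17.png',cv2.resize(p[300:400,290:390],None,fx=6,fy=6,interpolation=cv2.INTER_CUBIC))
from h import *
np.set_printoptions(precision=4,suppress=True,linewidth=160)
q=np.load('pics/pose16.npy');pose=(q[:3],q[3:])
W=lambda c,z:ray("wrist",(c[0]+.5)/2.5-.5+280,(c[1]+.5)/2.5-.5+60,z,pose)
a=-.205;x=np.array([np.cos(a),np.sin(a),0]);y=np.array([-x[1],x[0],0])
far=np.mean([W((53,131),.014),W((155,131),.014)],0);pad=far-.030*y
blk=np.mean([W(c,.044) for c in((56,160),(151,160),(150,255),(56,254))],0)
print("pad",pad,"block",blk,"err",(blk-pad)@x,(blk-pad)@y)
L=W((171,293),.019);e=W((155,290),.014);print("L gap",(L-e)@x-.006)
```

```text
pad [0.5399 0.2041 0.014 ] block [0.5398 0.2046 0.044 ] err -0.00026059054394453183 0.00046772051131680414
L gap -6.66914619159003e-05
```

View pics/c17.png

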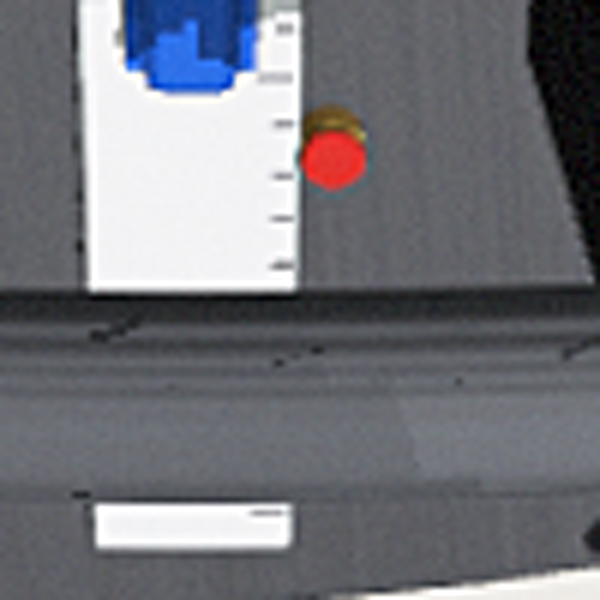

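The block is within 1 mm of the pad centre, and the edge touches both pins (right pin's rim at x=300 in the crop, the same as the bar edge). Handing in.

```bash
python3 -c "
from h import *
print(get_obs()['time']);print(close_job())"
```

```text
20.25
the job is handed in; nothing more can be done
None
```

I slid the straightedge against both pins and set the larger pale gauge block on the pad. I handed the job in at 20.25 s of the 64 s; no verdict was reported.

- **Sliding:** I gripped the blue rib for most of the travel, then loosened the jaws and pushed with one finger until the bar stopped, with about 7 N measured at the wrist.
- **Placing:** I lowered the block until contact, where the wrist force went from −2.4 to +2.5 N, then released it.
- **Last checks (wrist camera):** the block's centre was about 0.5 mm from the pad's centre. The gap at the left pin computed to about 0 mm. At the right pin the edge met the pin's rim in an enlarged crop, judged by eye only. An earlier check, before the block was placed, put the right pin 0.8 mm inside the edge, which is within the camera calibration error.
- **Bystanders:** I never reached for or touched the tin, strip or marker. I did not re-measure where they stand at the end.
- **Disagreement:** the real fingertips end about 32 mm short of the reported TCP. My first grasp therefore closed on air above the rib. I measured the offset from the depth images and worked with it from then on.
- **Size reading:** the block measured 33 mm wide in the camera against the stated 36 mm, but the closed jaws read 36 mm.

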